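# Show the broken fan rotor on the video call

### The arm

A 6-joint arm with a two-finger parallel gripper is mounted at the origin on the work surface. World frame = base frame: x ahead of the robot, y to its left, z up, the work surface at z = 0. Lengths are in mm, angles in rad, forces in N, time in s.
With the tool pointing down it reaches from about 350 to 925 mm from the base axis. Payload 6.4 kg.
Tool frame: the origin (TCP) lies at the very end of the fingers, on their centre line; the grasp point (between the pads) lies 19 mm behind it; z points along the fingers, y is the line along which they close (so a half turn about z gives the same grasp; the last joint's range is limited). The gripper opens to 94 mm and grips with 3 to 60 N. Pads are 16 mm wide; open, the fingers measure 119 mm over their backs; the gripper's body (75 mm by 177 mm) begins 78 mm behind the grasp point.
Start: joints at [1.173, 0.245, 1.558, -0, 1.339, -0.174], TCP at [144.255, 633.801, 205.455] pointing down, gripper open.
Joint ranges: [-3.13, 3.13], [-1.02, 2.26], [0.13, 2.54], [-0.95, 4.09], [0.21, 2.88], [-2.74, 2.74]. Speed limits (rad/s): [2.57, 2.57, 3.14, 3.14, 3.14, 3.14].

### API

Orientations are given as a rotation vector (axis times angle).
In Python, from station import bot, imaging, workorder gives the robot as it stands.
- The arm moves only by the shell command python3 -m handwheel 'ROWS'. ROWS is JSON, a list that holds one entry, the list of rows, each a list of 5 numbers: the shift along the tool's x, y, z normalised to -1 to 1, where 1 is 50 cm, then the turn about the tool's z normalised to -1 to 1, where 1 is 45 degrees, then the opening, from -1 (shut) to 1 (fully open). In form: [[[x, y, z, roll, claw], ...]]. A call has 1 to 20 rows; each row is the pose to reach, as a shift and turn from the pose commanded when the call began, along the tool's axes at that moment; what a row does not reach only later rows make up. A row lasts 1/12 s, in which the tool goes at most 41.7 mm and 7.16 degrees, less where a joint would pass 70% of its speed; a pose out of reach is approached as far as the arm can. A call with a number of a shift or a turn outside -1 to 1 is refused whole. A call with a gripper value outside its range is refused whole. The fingers move at their own pace and stop on an object; the grip force is fixed at half the most. Time passes only in rows, so rows that repeat a pose let the fingers close. It gives the time, the measured TCP pose, the force, the opening and the grip force at its end, in the units of the state.
- bot.sense(): the state, without advancing time (a new reading comes with each control period).
- imaging.capture(name): name is "scene" or "top" or "wrist"; returns a dict with "frame" (384x512x3 uint8, red, green, blue), "fx", "fy", "cx", "cy" (pixels), "rvec" (rotation vector, rad) and "tvec" (3), from world to camera coordinates, as OpenCV has them; the wrist camera has in their place "mount" (4x4, takes a point from camera to tool coordinates, whose origin is the TCP and whose axes are the flange's). Camera axes: x right, y down, z forward; pixel columns grow to the right and rows downward; lengths in mm; the calibration is good to about 2 mm. A picture is of the moment at which its call begins: read the wrist's pose just before it. There is no depth.
- workorder.close_job(): hands the job in; it is judged then, once.
The state is a dict: "clock": time; "qpos": joint angles; "qvel": joint speeds; "effort": joint torques, N m; "position": TCP position; "tool_rot": TCP orientation; "force": force on the tool from outside, world axes, zero at the start; "torque": the same for the moment, N m; "width": finger opening in mm; "gripper_force": force on a finger pad.
Only numpy, scipy, OpenCV 4.12 (cv2) and the standard library are available. Lean on these libraries where they do the work, as an engineer would, in place of code of your own. Each camera call takes 0.05 s, during which the arm holds its last target. There are 200 camera calls.

### The job

For a video call with the fan maker, lay the phone, screen up and lengthwise, on the narrow sloped stand with its lower end at the lip, and let go. Then lift the broken fan rotor out of the glass dish by its hub and hold it in the air centred over the screen, its flat back facing the screen squarely from 12 cm away, its snapped-off blade pointing to the raised end of the stand. Finish while still holding it there, and leave everything else on the table in place.

Things in the scene. Friction and masses are not known exactly. Their poses are not given: they have to be found in the camera images.
- phone: the phone, a slab 132 (x) x 64 (y) x 9 (z) mm, aluminium frame, black screen on top, about 140 g. Origin: centre of its underside; x along its length, z out of the screen. It starts screen up, lengthwise along and nearly centred on a low concrete block narrower than itself: its long sides overhang by some 9 mm. Either end may go to the lip.
- stand_board: sloped board of the phone stand: aluminium plate 50 mm wide (y), 6 mm thick. Origin: on its upper face, 90 mm above the table, where the middle of the phone's underside lies when its end touches the lip. x up the slope (22 deg; low end nearest the robot), z out of the face (pitch -0.384). Lip at the low end: inner face at x = -66 mm, 6 mm thick, 8 mm proud; raised end at x = +55 mm.
- stand: the phone stand, fixed: base disc 110 mm across, 12 mm high, and a 20 mm steel post that carries the sloped board. Origin: centre of its underside, straight below the board's origin; yaw as the board's
- rotor: grey plastic fan rotor, about 75 g: round hub 30 mm thick, 50 mm tall, flat back (underside); three whole blades reach 66 mm from the axis, the fourth is snapped, its stub ends at 30 mm. Blades lie 3 to 15 mm above the back; the hub is free above that. Origin: centre of the back; z up the hub, x out along the snapped blade. Starts back down on the dish floor, any yaw.
- rotor_far (a point): the outer end of the whole blade across from the snapped one: at (-66, 0, 9) mm in the rotor's frame
- rotor_top (a point): centre of the hub's top face, 50 mm up the rotor's axis from its back
- dish: shallow round glass dish, 200 mm across the rim, 28 mm high, floor 5 mm thick; origin: centre of its underside. The rotor lies in it.
- block: concrete block 100 (x) x 46 (y) x 26 (z) mm under the phone; origin: centre of its underside
- mug: grey ceramic mug, 82 mm across, 92 mm tall, bystander; origin: centre of its underside
- tongs: stainless steel tongs lying flat, about 240 mm long, 17 mm high, bystander; origin: under their middle
- screwdriver: screwdriver lying flat, bystander; origin under its middle
- guard: the fan's front guard, a black ring with spokes 156 mm across, 14 mm high, lying flat, bystander; origin: centre of its underside
- claypot: small empty clay pot, 80 mm across, 80 mm tall, bystander; origin: centre of its underside
Mind the look-alikes: they are no part of the job. What is shaped like the stand but green, pink or turquoise is not meant.

How it is judged (in metres and radians):
On the way:
1. the phone lies flat and lengthwise on the sloped board and is let go (x of phone in the frame of stand_board between -0.02 and 0.025 m and y of phone in the frame of stand_board between -0.015 and 0.015 m and z of phone in the frame of stand_board between -0.004 and 0.006 m and angle between the z axis of phone and the z axis of stand_board, either way round below 0.1 rad and angle between the x axis of phone and the x axis of stand_board, either way round below 0.2 rad and angle between phone's own z axis and vertical below 0.55 rad and contact force between phone and the fingers below 0.1 N), for 0.3 s.
At the end, for the whole second after the job is handed in: Phone let go on the board: middle within -20/+25 mm along, 15 mm across, flat to 0.1 rad, lengthwise to 0.2. Fingers hold the rotor still, touching neither dish nor phone: back 90-150 mm from the screen, centred to 30 mm, square to 0.2 rad, snapped blade up the slope to 0.35 rad (all of step 1 and x of rotor in the frame of stand_board between -0.03 and 0.03 m and y of rotor in the frame of stand_board between -0.03 and 0.03 m and z of rotor in the frame of stand_board between 0.099 and 0.159 m and angle between the z axis of rotor and the z axis of stand_board, either way round below 0.2 rad and z of rotor_top in the frame of stand_board above 0.12 m and angle between the x axis of rotor and the x axis of stand_board, either way round below 0.35 rad and x of rotor_far in the frame of stand_board below 0 m and contact force between rotor and the fingers above 1 N and contact force between rotor and phone below 0.05 N and contact force between rotor and dish below 0.05 N and linear speed of each of rotor, phone below 0.03 m/s); the arm keeps its last pose, push and grip.
It fails at once if dish or block pushed from its place or tipped (over 40 mm or 0.35 rad) (distance of any of dish, block from where it was at the start of the episode above 0.04 m or angle between any of dish, block's own z axis and vertical above 0.35 rad).
It fails at once if mug or clay pot pushed from its place or tipped (over 40 mm or 0.35 rad) (distance of any of mug, claypot from where it was at the start of the episode above 0.04 m or angle between any of mug, claypot's own z axis and vertical above 0.35 rad).
It fails at once if tongs, screwdriver or guard pushed from its place or tipped (over 40 mm or 0.35 rad) (distance of any of tongs, screwdriver, guard from where it was at the start of the episode above 0.04 m or angle between any of tongs, screwdriver, guard's own z axis and vertical above 0.35 rad).
It also fails if it takes over 59 s, if anything falls off the work surface, if the arm or the gripper's body presses on something with over 40 N, if the wrist force passes 120 N, or if a joint passes its speed limit or range.

## Working session

There is one attempt and no reset: what is moved stays moved. The work goes in short steps, Python scripts to look and compute and a shell command to move; the robot and the scene stay as the last step left them, time stands still between calls to the robot, and variables do not carry over. Pictures are saved under pics/ and viewed, at most 10 in all, crops included, and the job is handed in when it is done.

```bash
ls; mkdir -p pics; python3 - <<'E'
from station import bot, imaging, workorder
import cv2,numpy as np
print(bot.sense())
for n in("scene","top"):
    c=imaging.capture(n);cv2.imwrite(f"pics/{n}0.png",cv2.resize(c["frame"][:,:,::-1],None,fx=1.5,fy=1.5,interpolation=cv2.INTER_CUBIC))
    np.save(f"pics/{n}0.npy",c["frame"])
    print({k:v for k,v in c.items() if k!="frame"})
c=imaging.capture("wrist");print(c["mount"],c["fx"],c["cx"])
E
```

```text
pics
{'clock': 0.0, 'qpos': array([ 1.17290730e+00,  2.45790785e-01,  1.55899271e+00, -2.17083127e-05,
        1.33871077e+00, -1.74070530e-01]), 'qvel': array([ 0.00022766, -0.00050399,  0.0001518 ,  0.00106328,  0.00110852,
       -0.00035714]), 'effort': array([-1.46048431e-03, -4.15819180e+01, -3.14601624e+01,  6.84854924e-02,
        3.29095905e-02, -1.07617852e-04]), 'position': array([144.01617989, 633.23062661, 204.37172234]), 'tool_rot': array([-3.50774293e-01, -3.12142765e+00,  2.87460177e-03]), 'force': array([ 0.29705829, -0.10010668, -0.60675055]), 'torque': array([-0.00899579, -0.03509051,  0.03839063]), 'gripper_force': 0.0, 'width': 94.17534441954552}
{'fx': 384.99387571312064, 'fy': 384.99387571312064, 'cx': 251.17016737159, 'cy': 187.58110379504112, 'rvec': array([ 2.0680218 ,  0.59661211, -0.35025014]), 'tvec': array([-468.98940887,  -75.59267728, 1529.96521371])}
{'fx': 392.301221478377, 'fy': 392.301221478377, 'cx': 268.93984129519856, 'cy': 184.92608013655894, 'rvec': array([ 2.05949787, -2.1612259 ,  0.23501384]), 'tvec': array([  26.29437113,  569.05251416, 1166.52274846])}
[[ 1.34320410e-04 -9.70671957e-01 -2.40407850e-01  7.06949294e+01]
 [ 9.99999991e-01  1.34863892e-04  1.41917640e-05 -5.47006548e-01]
 [ 1.86467909e-05 -2.40407850e-01  9.70671966e-01 -1.79022218e+02]
 [ 0.00000000e+00  0.00000000e+00  0.00000000e+00  1.00000000e+00]] 304.9335396417239 251.4235260815531
```

View pics/scene0.png

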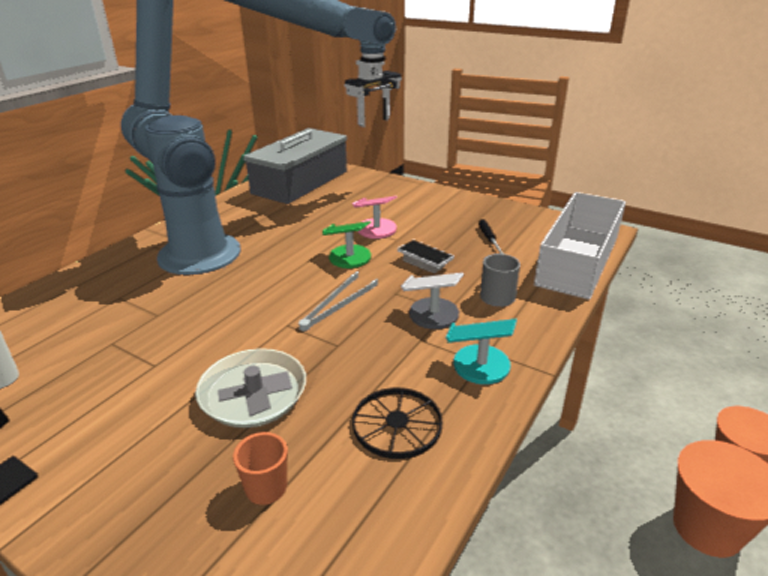

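View pics/top0.png

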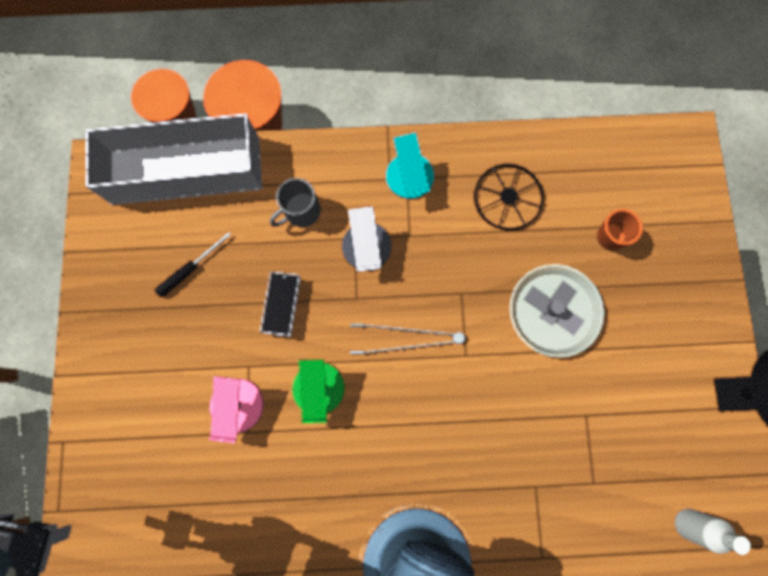

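The stand candidates in the top view are silver at (366,240), green (315,390), pink (228,408) and turquoise (410,165). Only the silver one, with an aluminium board on a dark base, fits the description. The rotor hub is at about (557,310) with the missing blade towards lower left, and the phone is at (280,304). I'll confirm in one enlarged crop while measuring.

```bash
cat > h.py <<'E'
import cv2,numpy as np
from station import bot, imaging
def cap(n): return imaging.capture(n)
def cam(c):
    if "rvec" in c:
        R=cv2.Rodrigues(np.array(c["rvec"]))[0]; o=-R.T@c["tvec"]; return R.T,o
    s=bot.sense(); Rt=cv2.Rodrigues(s["tool_rot"])[0]; M=np.array(c["mount"]); return Rt@M[:3,:3],Rt@M[:3,3]+s["position"]
def ray(c,uv):
    Rw,o=c["cam"] if "cam" in c else cam(c); d=Rw@np.array([(uv[0]-c["cx"])/c["fx"],(uv[1]-c["cy"])/c["fy"],1]); return o,d
def onz(c,uv,z):
    o,d=ray(c,uv); return o+d*(z-o[2])/d[2]
def proj(c,p):
    Rw,o=c["cam"] if "cam" in c else cam(c); q=Rw.T@(np.array(p,float)-o); return np.array([c["fx"]*q[0]/q[2]+c["cx"],c["fy"]*q[1]/q[2]+c["cy"]])
def tri(c1,u1,c2,u2):
    o1,d1=ray(c1,u1);o2,d2=ray(c2,u2);A=np.stack([d1,-d2],1);t=np.linalg.lstsq(A,o2-o1,rcond=None)[0]
    a,b=o1+t[0]*d1,o2+t[1]*d2; return (a+b)/2,np.linalg.norm(a-b)
def blob(mask,near):
    n,l,st,ce=cv2.connectedComponentsWithStats(mask.astype(np.uint8)); 
    i=min((i for i in range(1,n) if st[i,4]>20),key=lambda i:np.hypot(*(ce[i]-near)))
    return (l==i).astype(np.uint8),ce[i],st[i]
E
python3 - <<'E'
from h import *
c=cap("top");s=cap("scene");f=c["frame"];hsv=cv2.cvtColor(f,cv2.COLOR_RGB2HSV)
S=hsv[...,1];V=hsv[...,2]
for nm,m,nr,z in[("board",(S<50)&(V>170),(243,160),90),("phone",(V<60),(187,203),35),("rotor",(S<70)&(V<135)&(V>40),(371,207),20),("dish",(S<90)&(V>40),(371,207),28)]:
    b,ce,st=blob(m,nr);cn=max(cv2.findContours(b,0,1)[0],key=cv2.contourArea);r=cv2.minAreaRect(cn)
    print(nm,ce,st,r,onz(c,r[0],z).round(1));print([onz(c,p,z).round(0)[:2].tolist() for p in cv2.boxPoints(r)])
    e=cv2.minEnclosingCircle(cn);print(" circ",e,onz(c,e[0],z).round(1))
P=[cv2.resize(cv2.cvtColor(f[y-48:y+48,x-48:x+48],cv2.COLOR_RGB2BGR),(390,290 if 0 else 290),interpolation=cv2.INTER_CUBIC) for x,y in((244,160),(187,203),(371,207))]
g=s["frame"];x,y=289,198
P.append(cv2.resize(cv2.cvtColor(g[y-48:y+48,x-48:x+48],cv2.COLOR_RGB2BGR),(390,290),interpolation=cv2.INTER_CUBIC))
cv2.imwrite("pics/crop.png",np.vstack([np.hstack(P[:2]),np.hstack(P[2:])]))
E
```

```text
board [242.74492754 158.78550725] [232 138  22  43 690] ((242.9099884033203, 158.8699951171875), (41.577877044677734, 16.82914161682129), 81.8698959350586) [649.9  75.8  90. ]
[[715.0, 109.0], [720.0, 56.0], [586.0, 43.0], [581.0, 95.0]]
 circ ((242.1568603515625, 158.9264678955078), 21.479694366455078) [649.8  78.1  90. ]
phone [186.07867133 202.27272727] [176 183  21  39 572] ((186.08108520507812, 202.0135040283203), (15.617903709411621, 36.82537078857422), 9.462322235107422) [532.7 263.4  35. ]
[[481.0, 297.0], [597.0, 278.0], [586.0, 229.0], [470.0, 249.0]]
 circ ((186.0, 202.0), 19.723182678222656) [532.7 263.6  35. ]
rotor [369.48598131 202.02180685] [351 189  32  26 321] ((370.0359191894531, 199.6823272705078), (30.103412628173828, 24.60303497314453), 41.987213134765625) [ 514.6 -323.8   20. ]
[[521.0, -262.0], [578.0, -321.0], [509.0, -386.0], [452.0, -327.0]]
 circ ((367.2433776855469, 201.1089630126953), 16.379819869995117) [ 510.4 -314.3   20. ]
dish [371.01674179 206.86703155] [ 340  176   63   63 3106] ((371.0, 207.0), (62.0, 62.0), 90.0) [ 489.6 -322.2   28. ]
[[595.0, -233.0], [586.0, -433.0], [387.0, -409.0], [397.0, -215.0]]
 circ ((370.8326110839844, 206.88841247558594), 32.449832916259766) [ 490.  -321.7   28. ]
```

View pics/crop.png

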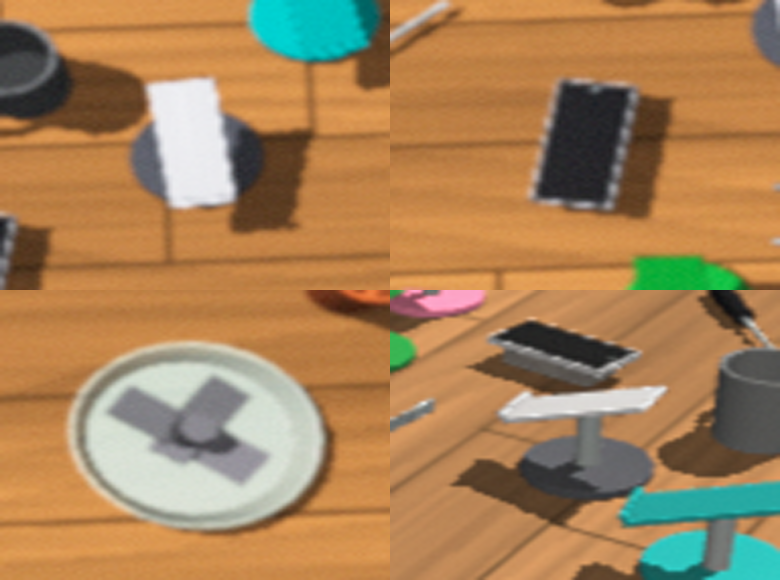

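The crop confirms it: a plain silver board on a grey base, lip at the left end (near the robot) in the scene view, raised end at right. The phone is dark-screen up with an alu frame, and the rotor stub is at about crop (178,452), lower left of the hub. Next I compute the board with proper heights and the first move.

```bash
cat >> h.py <<'E'
def rel(target,yaw=None):
    s=bot.sense();R=cv2.Rodrigues(s["tool_rot"])[0];psi=np.arctan2(R[1,0],R[0,0]);d=R.T@(np.array(target)-s["position"])/500
    r=0 if yaw is None else -((yaw-psi+np.pi)%(2*np.pi)-np.pi)/(np.pi/4)
    print("psi %.3f tilt %.3f q6 %.2f"%(psi,np.arccos(-R[2,2]),s["qpos"][5]),"row",d.round(4),"roll",round(r,3)); return d,r
E
python3 - <<'E'
from h import *
c=cap("top");c["cam"]=cam(c)
b=cv2.boxPoints(((242.91,158.87),(41.58,16.83),81.87))
w=[onz(c,p,90) for p in b];hi=sorted(range(4),key=lambda i:-w[i][0])
H=[onz(c,b[i],110.6) for i in hi[:2]];L=[onz(c,b[i],70) for i in hi[2:]]
h=sum(H)/2;l=sum(L)/2;v=h-l;print("hi",h,"lo",l,"len",np.linalg.norm(v[:2]),"exp",127*np.cos(.384)-3,"yaw",np.arctan2(v[1],v[0]),np.linalg.norm(H[0]-H[1]))
u=v/np.linalg.norm(v[:2]);print("origin est", h-u*55*np.cos(.384), l+u*(72*np.cos(.384)-3) )
print("hub top",onz(c,(372.2,203.7),55))
hb=onz(c,(372.2,203.7),55)
for e in((353.8,197.1),(385.8,217),(380.1,191.5)):
    q=onz(c,e,20)-hb;print(np.hypot(*q[:2]),np.arctan2(q[1],q[0]))
rel((532.7,263.4,120),np.pi-.167)
E
```

```text
hi [710.13410727  81.48197168 110.6       ] lo [588.68532114  69.97473682  70.        ] len 121.99272153399717 exp 114.75103810021648 yaw 0.09446766914567684 51.79035404474485
origin est [659.36693528  76.67179786  93.62867202] [652.15754073  75.98870996  91.21859096]
hub top [ 495.81380844 -319.67948019   55.        ]
55.815382085181945 1.009183406119445
62.411434458092735 -2.252945845114658
58.97814096965224 -0.7297332834152415
psi 2.918 tilt 0.001 q6 -0.17 row [-0.922  -0.5494  0.1705] roll -0.072
```

```bash
python3 -m handwheel '[[[-0.922,-0.549,0,-0.072,1],[-0.922,-0.549,0,-0.072,1],[-0.922,-0.549,0,-0.072,1],[-0.922,-0.549,0,-0.072,1],[-0.922,-0.549,0,-0.072,1],[-0.922,-0.549,0,-0.072,1],[-0.922,-0.549,0,-0.072,1],[-0.922,-0.549,0,-0.072,1],[-0.922,-0.549,0,-0.072,1],[-0.922,-0.549,0,-0.072,1],[-0.922,-0.549,0,-0.072,1],[-0.922,-0.549,0,-0.072,1],[-0.922,-0.549,0,-0.072,1],[-0.922,-0.549,0.05,-0.072,1],[-0.922,-0.549,0.1,-0.072,1],[-0.922,-0.549,0.1,-0.072,1]]]'
python3 - <<'E'
from h import *
c=cap("wrist");c["cam"]=cam(c)
cv2.imwrite("pics/w1.png",c["frame"][:,:,::-1]);f=c["frame"];V=f.max(2)
print(bot.sense()["position"],bot.sense()["clock"],proj(c,(532.7,263.4,35)))
b,ce,st=blob(V<60,proj(c,(532.7,263.4,35)));cn=max(cv2.findContours(b,0,1)[0],key=cv2.contourArea);r=cv2.minAreaRect(cn);B=[onz(c,p,35) for p in cv2.boxPoints(r)]
print(r,onz(c,r[0],35),np.array(B).round(0)[:,:2].tolist())
E
```

```text
clock: 1.63
position: [530.1, 262.1, 150.1]
tool_rot: [-0.264, -3.122, 0.005]
force: [0.3, -0.3, -1.6]
width: 94.3
gripper_force: 0.0
[530.95058413 262.94162902 152.59963931] 1.6833 [252.94952851 192.32819395]
((253.0, 191.49996948242188), (61.99999237060547, 122.99998474121094), -0.0) [531.86751665 263.59120605  35.        ] [[592.0, 220.0], [467.0, 244.0], [477.0, 303.0], [603.0, 285.0]]
```

View pics/w1.png

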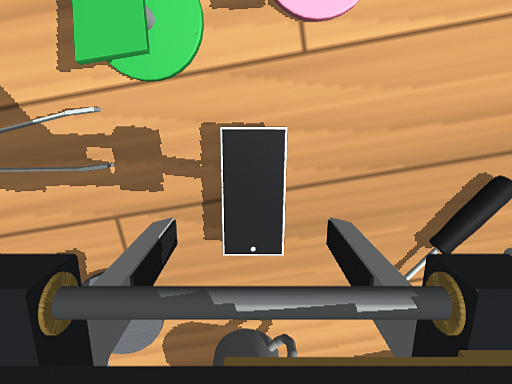

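The phone is centred at (253,191), between the fingers and aligned. Descend and grip.

```bash
python3 -m handwheel '[[[-0.002,0,0.15,0,1],[-0.002,0,0.25,0,1],[-0.002,0,0.278,0,1],[-0.002,0,0.278,0,1],[-0.002,0,0.278,0,1],[-0.002,0,0.278,0,-1],[-0.002,0,0.278,0,-1],[-0.002,0,0.278,0,-1],[-0.002,0,0.278,0,-1],[-0.002,0,0.278,0,-1],[-0.002,0,0.278,0,-1],[-0.002,0,0.278,0,-1]]]'
```

```text
clock: 2.68
position: [535.0, 263.9, 18.3]
tool_rot: [0.262, 3.128, 0.001]
force: [0.5, -1.4, 6.8]
width: 63.4
gripper_force: 30.0
```

```bash
python3 -m handwheel '[[[0,0,-0.1,0,-1],[0,0,-0.2,0,-1],[0,0,-0.3,0,-1],[0,0,-0.33,0,-1],[0,0,-0.33,0,-1],[0,0,-0.33,0,-1]]]'
python3 - <<'E'
from h import *
c=cap("top");c["cam"]=cam(c)
print("mug top",onz(c,(297/1.5,195/1.5),92),onz(c,(297/1.5+14,203/1.5),92),"turq",[onz(c,(u/1.5,v/1.5),z).round() for u,v,z in((405,135,110),(412,190,70))])
s=bot.sense();print(s["width"],s["gripper_force"],s["force"],s["position"])
rel((662,77,s["position"][2]),.094+np.pi)
E
```

```text
clock: 3.18
position: [535.4, 264.2, 184.6]
tool_rot: [0.262, 3.125, 0.003]
force: [-0.2, -0.1, -2.4]
width: 63.3
gripper_force: 30.0
mug top [750.3271155 213.5520914  92.       ] [730.55997161 169.88505059  92.        ] turq [array([867., -19., 110.]), array([758., -29.,  70.])]
63.86490823464172 29.99909609556198 [-0.34088338  0.35618077 -2.33661573] [533.66211185 263.65434828 181.55889471]
psi 2.974 tilt 0.000 q6 -1.14 row [-0.3152 -0.3254  0.    ] roll -0.333
```

```bash
python3 -m handwheel '[[[-0.315,-0.325,0,-0.333,-1],[-0.315,-0.325,0,-0.333,-1],[-0.315,-0.325,0,-0.333,-1],[-0.315,-0.325,0,-0.333,-1],[-0.315,-0.325,0,-0.333,-1],[-0.315,-0.325,0,-0.333,-1],[-0.315,-0.325,0,-0.333,-1],[-0.315,-0.325,0.06,-0.333,-1],[-0.315,-0.325,0.08,-0.333,-1],[-0.315,-0.325,0.08,-0.333,-1],[-0.315,-0.325,0.08,-0.333,-1]]]'
python3 - <<'E'
from h import *
s=cap("scene");t=cap("top");w=cap("wrist")
print(bot.sense()["position"]);rel((662,77,100),.094+np.pi)
f=lambda g,x,y,d=45:cv2.resize(g["frame"][y-d:y+d,x-d:x+d,::-1],(390,390),interpolation=cv2.INTER_CUBIC)
cv2.imwrite("pics/p2.png",np.hstack([f(s,289,190),f(t,244,160)]))
E
```

```text
clock: 4.15
position: [660.1, 78.1, 139.1]
tool_rot: [0.149, -3.133, -0.001]
force: [0.2, 0.4, -1.7]
width: 63.7
gripper_force: 30.0
[662.48434229  77.79522437 142.6335076 ]
psi -3.046 tilt 0.002 q6 -1.72 row [ 0.0013 -0.0015  0.0853] roll 0.001
```

View pics/p2.png

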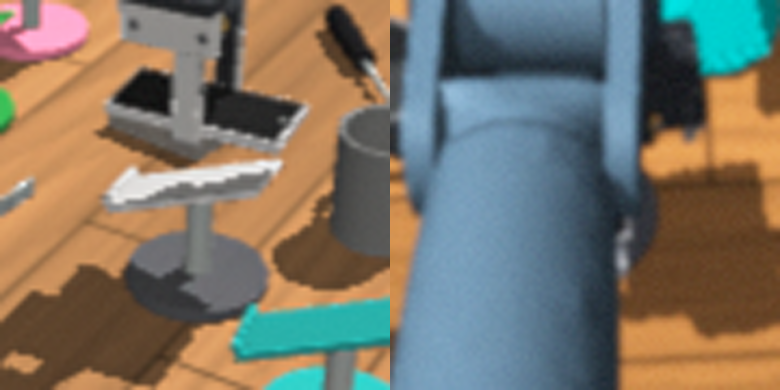

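The phone hangs level over the silver board in the scene view. I'll lower it so the raised end pitches it in the grip.

```bash
python3 -m handwheel '[[[0.001,-0.001,0.05,0,-1],[0.001,-0.001,0.07,0,-1],[0.001,-0.001,0.08,0,-1],[0.001,-0.001,0.085,0,-1],[0.001,-0.001,0.09,0,-1],[0.001,-0.001,0.095,0,-1],[0.001,-0.001,0.1,0,-1],[0.001,-0.001,0.105,0,-1],[0.001,-0.001,0.105,0,-1]]]'
python3 - <<'E'
from h import *
s=cap("scene")
b=bot.sense();print(b["position"],b["force"],b["torque"])
f=lambda g,x,y,d=36:cv2.resize(g["frame"][y-d:y+d,x-d:x+d,::-1],(400,400),interpolation=cv2.INTER_CUBIC)
cv2.imwrite("pics/p3.png",f(s,289,190))
E
```

```text
clock: 5.05
position: [662.6, 76.8, 89.4]
tool_rot: [-0.148, 3.135, 0.0]
force: [1.5, 0.9, 2.3]
width: 63.4
gripper_force: 30.0
[662.60227621  76.72904987  89.56296288] [0.95944395 1.10881507 2.80342751] [ 0.23308144 -0.28035618  0.01998212]
```

View pics/p3.png

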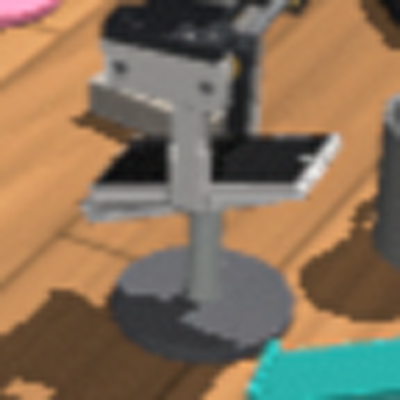

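The phone is pitching against the raised end with the low end still slightly open. A few mm more, then check the force.

```bash
python3 -m handwheel '[[[0,0,0.004,0,-1],[0,0,0.008,0,-1],[0,0,0.012,0,-1],[0,0,0.012,0,-1]]]'
```

```text
clock: 5.43
position: [662.1, 76.5, 83.4]
tool_rot: [-0.148, 3.137, -0.0]
force: [0.2, 0.2, 4.2]
width: 63.5
gripper_force: 30.0
```

```bash
python3 -m handwheel '[[[0,0,0.003,0,-1],[0,0,0.006,0,-1],[0,0,0.006,0,-1]]]'
```

```text
clock: 5.68
position: [662.2, 76.5, 83.2]
tool_rot: [0.148, -3.138, 0.001]
force: [-7.0, -0.0, 18.8]
width: 63.9
gripper_force: 30.0
```

Firm contact: the force (-7, 18.8) is normal to the slope. Release and lift.

```bash
python3 -m handwheel '[[[0,0,-0.004,0,-1],[0,0,-0.004,0,1],[0,0,-0.004,0,1],[0,0,-0.004,0,1],[0,0,-0.004,0,1],[0,0,-0.004,0,1],[0,0,-0.08,0,1],[0,0,-0.16,0,1],[0,0,-0.22,0,1],[0,0,-0.22,0,1],[0,0,-0.22,0,1]]]'
python3 - <<'E'
from h import *
s=cap("scene");w=cap("wrist");w["cam"]=cam(w);b=bot.sense();print(b["position"],b["width"])
f=lambda g,x,y,d=36:cv2.resize(g["frame"][y-d:y+d,x-d:x+d,::-1],(384,384),interpolation=cv2.INTER_CUBIC)
cv2.imwrite("pics/p4.png",np.hstack([f(s,289,190),w["frame"][:,100:420,::-1]]))
m,ce,st=blob(w["frame"].max(2)<60,proj(w,(655,76,99)));cn=max(cv2.findContours(m,0,1)[0],key=cv2.contourArea);r=cv2.minAreaRect(cn);print(r,st)
for p in cv2.boxPoints(r): print(p,onz(w,p,99).round())
E
```

```text
clock: 6.6
position: [663.0, 76.6, 192.5]
tool_rot: [-0.148, 3.134, -0.001]
force: [-0.7, 0.4, -0.4]
width: 94.0
gripper_force: 0.0
[660.72946016  76.67853097 188.34956312] 94.13052012321546
((251.0, 196.5), (137.0, 66.0), 90.0) [ 218  128   67  138 8808]
[218. 128.] [602.  42.  99.]
[284. 128.] [596.  99.  99.]
[284. 265.] [725. 114.  99.]
[218. 265.] [731.  51.  99.]
```

View pics/p4.png

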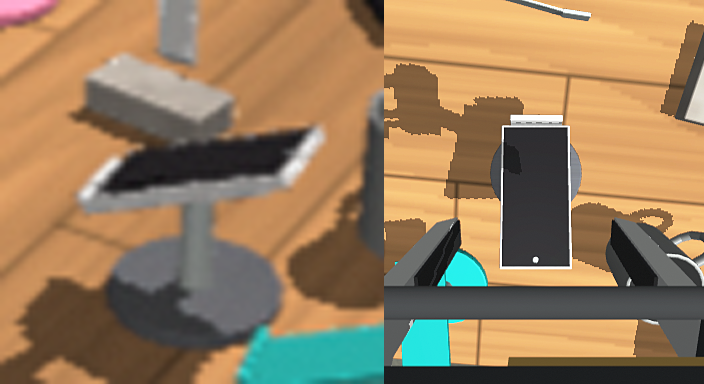

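The phone lies flat on the board, and in the wrist view it is centred on the lip, with the lip at (537,119) and the phone at x 502–571. Next I hover over the dish and measure the rotor.

```bash
python3 - <<'E'
from h import *
w=cap("wrist");w["cam"]=cam(w)
q=onz(w,(253,124),72.7);print("lip",q,"origin",q[:2]+64.2*np.array([np.cos(.094),np.sin(.094)]))
print("phone low/high mid",onz(w,(251,127),75),onz(w,(251,267),123))
rel((500,-310,195),2.4)
E
```

```text
lip [595.47510822  71.97509833  72.7       ] origin [659.39168141  78.00101501]
phone low/high mid [598.34029695  70.35656739  75.        ] [716.32691093  81.52835477 123.        ]
psi -3.047 tilt 0.004 q6 -1.72 row [ 0.3922 -0.7398 -0.0137] roll 1.064
```

```bash
python3 -m handwheel '[[[0.392,-0.74,-0.014,1,1],[0.392,-0.74,-0.014,1,1],[0.392,-0.74,-0.014,1,1],[0.392,-0.74,-0.014,1,1],[0.392,-0.74,-0.014,1,1],[0.392,-0.74,-0.014,1,1],[0.392,-0.74,-0.014,1,1],[0.392,-0.74,-0.014,1,1],[0.392,-0.74,-0.014,1,1],[0.392,-0.74,-0.014,1,1],[0.392,-0.74,-0.014,1,1],[0.392,-0.74,-0.014,1,1],[0.392,-0.74,-0.014,1,1]]]'
python3 - <<'E'
from h import *
w=cap("wrist");w["cam"]=cam(w);cv2.imwrite("pics/w5.png",w["frame"][:,:,::-1]);np.save("pics/w5.npy",w["frame"])
s=bot.sense();print(s["position"],s["tool_rot"],s["qpos"],proj(w,(496,-320,55)),proj(w,(496,-320,20)))
E
```

```text
clock: 7.83
position: [500.8, -309.2, 195.3]
tool_rot: [-1.064, -2.953, -0.003]
force: [-0.3, 1.2, 0.3]
width: 94.1
gripper_force: 0.0
[ 501.3032871  -308.66183162  195.65001964] [-1.06188134e+00 -2.95445290e+00 -2.01579942e-03] [-7.44526116e-01  1.13905628e-01  1.72571661e+00  3.77971133e-04
  1.30440839e+00 -1.62534320e+00] [241.06250219 187.86790012] [242.02304025 181.30580867]
```

View pics/w5.png

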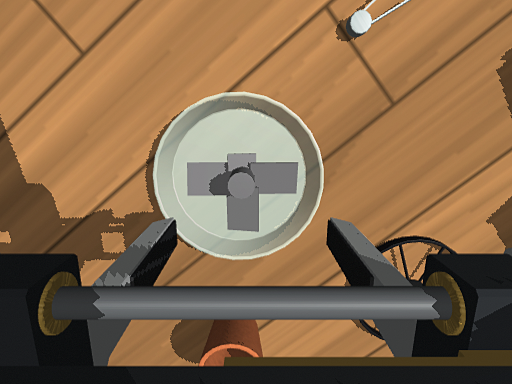

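The wrist view shows the stub at (242,157), pointing up the image (tool +x). The side blade tips are at (187,178) and (298,178), and the hub top is at (241,182), so the yaw already agrees with the tool to about 0.01 rad.

```bash
python3 - <<'E'
from h import *
w=cap("wrist");w["cam"]=cam(w);f=np.load("pics/w5.npy")
print("hubtop",onz(w,(241,183),55));a,b=onz(w,(187,178.5),20),onz(w,(298,177.5),20);print("blades mid",(a+b)/2,"span",np.linalg.norm(a-b),"yaw-of-x",np.arctan2(*(b-a)[1::-1])+np.pi/2)
print("stub",onz(w,(242,153),20),"dish",onz(w,(238.5,175),28))
p=onz(w,(241,183),55);rel((p[0],p[1],60),None)
E
```

```text
hubtop [ 492.24669584 -316.55604502   55.        ]
blades mid [ 493.68223477 -316.97210478   20.        ] span 131.56723586965597 yaw-of-x 2.4615075612430313
stub [ 470.64190649 -298.44290327   20.        ] dish [ 486.99446061 -317.08418876   28.        ]
psi 2.452 tilt 0.002 q6 -1.63 row [ 0.0036 -0.0244  0.272 ] roll 0
```

```bash
python3 -m handwheel '[[[0.004,-0.023,0.05,0.01,1],[0.004,-0.023,0.13,0.01,1],[0.004,-0.023,0.21,0.01,1],[0.004,-0.023,0.28,0.01,1],[0.004,-0.023,0.32,0.01,1],[0.004,-0.023,0.335,0.01,1],[0.004,-0.023,0.335,0.01,1],[0.004,-0.023,0.335,0.01,1]]]'
```

```text
clock: 8.6
position: [493.5, -317.4, 30.4]
tool_rot: [1.073, 2.951, -0.001]
force: [1.2, 0.3, 0.7]
width: 93.8
gripper_force: 0.0
```

```bash
python3 - <<'E'
from h import *
print([bot.sense()["position"].round(1)])
rel((492.9,-316.8,27),2.4615)
E
```

```text
[array([ 493.5, -317.4,   30.4])]
psi 2.444 tilt 0.001 q6 -1.64 row [0.0017 0.0002 0.0068] roll -0.022
```

```bash
python3 -m handwheel '[[[0.001,0,0.005,-0.02,1],[0.001,0,0.005,-0.02,1],[0.001,0,0.005,-0.02,-1],[0.001,0,0.005,-0.02,-1],[0.001,0,0.005,-0.02,-1],[0.001,0,0.005,-0.02,-1],[0.001,0,0.005,-0.02,-1],[0.001,0,0.005,-0.02,-1],[0.001,0,0.005,-0.02,-1],[0.001,0,0.005,-0.02,-1],[0.001,0,0.005,-0.02,-1],[0.001,0,0.005,-0.02,-1]]]'
```

```text
clock: 9.6
position: [492.0, -317.4, 26.9]
tool_rot: [-1.053, -2.96, -0.0]
force: [0.4, 0.2, -0.4]
width: 30.7
gripper_force: 0.1
```

```bash
python3 -m handwheel '[[[0,0,0,0,-1],[0,0,0,0,-1],[0,0,0,0,-1],[0,0,-0.08,0,-1],[0,0,-0.16,0,-1],[0,0,-0.24,0,-1],[0,0,-0.32,0,-1],[0,0,-0.4,0,-1],[0,0,-0.46,0,-1],[0,0,-0.46,0,-1],[0,0,-0.46,0,-1]]]'
python3 - <<'E'
from h import *
print(bot.sense()["position"]);rel((639,75.5,258),.094);O=np.array([657,77])
E
```

```text
clock: 10.52
position: [492.8, -318.1, 259.2]
tool_rot: [1.051, 2.956, -0.003]
force: [-0.7, -0.5, -0.7]
width: 29.6
gripper_force: 30.0
[ 492.81559232 -318.05534092  259.16999502]
psi 2.458 tilt 0.004 q6 -1.65 row [0.2701 0.795  0.0009] roll 3.01
```

```bash
python3 -m handwheel '[[[0.27,0.795,0,1,-1],[0.27,0.795,0,1,-1],[0.27,0.795,0,1,-1],[0.27,0.795,0,1,-1],[0.27,0.795,0,1,-1],[0.27,0.795,0,1,-1],[0.27,0.795,0,1,-1],[0.27,0.795,0,1,-1],[0.27,0.795,0,1,-1],[0.27,0.795,0,1,-1],[0.27,0.795,0,1,-1],[0.27,0.795,0,1,-1]]]'
python3 -m handwheel '[[[0,0,0,1,-1],[0,0,0,1,-1],[0,0,0,1,-1],[0,0,0,1,-1],[0,0,0,1,-1],[0,0,0,1,-1],[0,0,0,1,-1],[0,0,0,1,-1]]]'
python3 -m handwheel '[[[0,0,0,1,-1],[0,0,0,1,-1],[0,0,0,1,-1],[0,0,0,1,-1],[0,0,0,1,-1],[0,0,0,1,-1],[0,0,0,1,-1],[0,0,0,1,-1],[0,0,0,1,-1]]]'
python3 - <<'E'
from h import *
print(bot.sense()["position"]);rel((639,75.5,130),.094)
E
```

```text
clock: 11.52
position: [637.6, 80.2, 253.5]
tool_rot: [-2.096, -2.334, 0.004]
force: [-0.7, 0.8, -1.1]
width: 29.5
gripper_force: 30.0
clock: 12.18
position: [637.1, 75.0, 254.5]
tool_rot: [-2.837, -1.346, 0.006]
force: [-0.5, -0.5, -0.3]
width: 29.4
gripper_force: 30.0
clock: 12.93
position: [637.7, 75.5, 255.7]
tool_rot: [-3.137, -0.162, 0.003]
force: [0.8, 0.0, -0.9]
width: 29.2
gripper_force: 30.0
[637.72830131  75.49547775 255.72565884]
psi 0.103 tilt 0.002 q6 1.41 row [0.003  0.0003 0.2514] roll 0.012
```

```bash
python3 -m handwheel '[[[0.003,0,0.08,0.01,-1],[0.003,0,0.16,0.01,-1],[0.003,0,0.22,0.01,-1],[0.003,0,0.25,0.01,-1],[0.003,0,0.25,0.01,-1],[0.003,0,0.25,0.01,-1]]]'
python3 -m handwheel '[[[0,0,0.004,0,-1],[0,0,0.008,0,-1],[0,0,0.012,0,-1],[0,0,0.016,0,-1],[0,0,0.016,0,-1]]]'
```

```text
clock: 13.43
position: [639.2, 76.0, 131.0]
tool_rot: [-3.138, -0.149, 0.003]
force: [-0.1, 0.3, 0.8]
width: 29.7
gripper_force: 30.0
clock: 13.85
position: [639.9, 76.3, 124.2]
tool_rot: [3.138, 0.148, 0.001]
force: [-1.2, 0.0, -1.7]
width: 29.2
gripper_force: 30.0
```

```bash
python3 -m handwheel '[[[0,0,0.003,0,-1],[0,0,0.006,0,-1],[0,0,0.006,0,-1]]]'
python3 -m handwheel '[[[0,0,0.003,0,-1],[0,0,0.006,0,-1],[0,0,0.006,0,-1]]]'
```

```text
clock: 14.1
position: [639.6, 76.3, 120.6]
tool_rot: [-3.138, -0.148, 0.001]
force: [-0.7, 0.5, -1.3]
width: 29.5
gripper_force: 30.0
clock: 14.35
position: [640.0, 76.3, 119.5]
tool_rot: [3.138, 0.148, 0.0]
force: [-4.9, 0.6, 6.4]
width: 29.5
gripper_force: 30.0
```

```bash
python3 -m handwheel '[[[0,0,0.003,0,-1],[0,0,0.006,0,-1],[0,0,0.006,0,-1]]]'
python3 -m handwheel '[[[0,0,0.003,0,-1],[0,0,0.006,0,-1],[0,0,0.006,0,-1]]]'
python3 - <<'E'
from h import *
s=cap("scene")
f=lambda g,x,y,d=42:cv2.resize(g["frame"][y-d:y+d,x-d:x+d,::-1],(420,420),interpolation=cv2.INTER_CUBIC)
cv2.imwrite("pics/p6.png",f(s,289,180))
E
```

```text
clock: 14.6
position: [640.2, 76.9, 118.4]
tool_rot: [-3.137, -0.149, -0.0]
force: [-8.8, 1.8, 14.9]
width: 29.3
gripper_force: 30.0
clock: 14.85
position: [640.0, 77.6, 115.6]
tool_rot: [-3.136, -0.149, -0.0]
force: [-9.7, 4.4, 17.0]
width: 29.2
gripper_force: 30.0
```

View pics/p6.png

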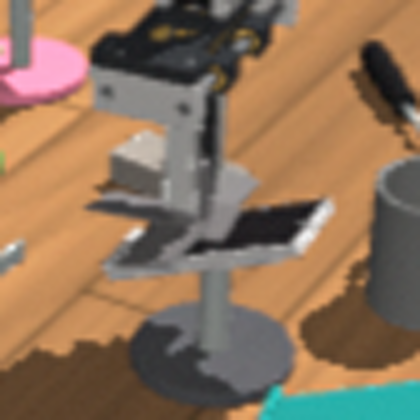

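Image 9 shows the rotor pressed on the phone with one blade tip at crop (90,205). I'll compare that with where the far blade tip should project for different tilts.

```bash
python3 - <<'E'
from h import *
s=cap("scene");s["cam"]=cam(s);p=bot.sense()["position"];piv=p+[0,0,19];ya=.094
for t in(-.2,0,.2,.384):
    c,n=np.cos(t),np.sin(t);Z=np.array([[np.cos(ya),-np.sin(ya),0],[np.sin(ya),np.cos(ya),0],[0,0,1]])
    R=Z@np.array([[c,0,-n],[0,1,0],[n,0,c]])
    print(t,*[((proj(s,piv+R@(np.array(q)-[0,0,40]))-[247,138])*5).round() for q in((-66,15,9),(-66,-15,9),(0,66,9),(0,-66,9),(0,0,50))])
for q in((-66,32,9),(-66,-32,9),(66,32,9),(66,-32,9)):
    t=.384;c,n=np.cos(t),np.sin(t);R=Z@np.array([[c,0,-n],[0,1,0],[n,0,c]])
    print("phone",((proj(s,np.array([657,77,90])+R@np.array(q))-[247,138])*5).round())
E
```

```text
-0.2 [103. 161.] [ 83. 182.] [223. 165.] [142. 261.] [198. 159.]
0 [109. 181.] [ 90. 202.] [232. 168.] [151. 264.] [195. 158.]
0.2 [119. 200.] [100. 221.] [240. 169.] [160. 266.] [192. 158.]
0.384 [131. 216.] [112. 237.] [248. 169.] [168. 265.] [189. 158.]
phone [143. 216.]
phone [102. 262.]
phone [321. 192.]
phone [285. 241.]
```

```bash
python3 -m handwheel '[[[0,0,0.002,0,-1],[0,0,0.004,0,-1],[0,0,0.004,0,-1]]]'
python3 - <<'E'
from h import *
# scene: rotor grey pixels over the black phone: compare dark-screen area left visible
s=cap("scene");p=bot.sense();print(p["position"],p["force"],p["torque"])
E
```

```text
clock: 15.2
position: [640.1, 77.6, 114.6]
tool_rot: [-3.136, -0.149, -0.0]
force: [-12.2, 3.7, 21.0]
width: 29.1
gripper_force: 30.0
[640.11721763  77.62381354 114.60818594] [-11.86516263   4.12929724  20.6942242 ] [0.62691618 2.23427028 0.01965308]
```

```bash
python3 -m handwheel '[[[0,0,0.002,0,-1],[0,0,0.004,0,-1],[0,0,0.004,0,-1]]]'
python3 -m handwheel '[[[0,0,0.002,0,-1],[0,0,0.004,0,-1],[0,0,0.004,0,-1]]]'
```

```text
clock: 15.5
position: [640.4, 77.5, 113.9]
tool_rot: [-3.136, -0.149, -0.001]
force: [-14.2, 3.2, 25.9]
width: 29.4
gripper_force: 30.0
clock: 15.75
position: [640.8, 77.4, 112.7]
tool_rot: [-3.137, -0.149, -0.002]
force: [-15.1, 3.6, 29.1]
width: 29.0
gripper_force: 29.9
```

```bash
python3 -m handwheel '[[[-0.008,0,-0.02,0,-1],[-0.024,0,-0.06,0,-1],[-0.048,0,-0.12,0,-1],[-0.072,0,-0.18,0,-1],[-0.092,-0.003,-0.228,0,-1],[-0.092,-0.003,-0.228,0,-1],[-0.092,-0.003,-0.228,0,-1],[-0.092,-0.003,-0.228,0,-1]]]'
python3 - <<'E'
from h import *
s=cap("scene");s["cam"]=cam(s);p=bot.sense();print(p["position"],p["force"]);piv=p["position"]+[0,0,19];ya=.1
x,y,dx,dy=285,165,48,55
k=600/(2*dy);cv2.imwrite("pics/p7.png",cv2.resize(s["frame"][y-dy:y+dy,x-dx:x+dx,::-1],(int(2*dx*k),600),interpolation=cv2.INTER_CUBIC));np.save("pics/s7.npy",s["frame"])
Z=cv2.Rodrigues(np.array([0,0,ya]))[0]
for t in(0,.2,.384):
    R=Z@cv2.Rodrigues(np.array([0,-t,0]))[0]
    print(t,*[((proj(s,piv+R@(np.array(q)-[0,0,40]))-[x-dx,y-dy])*k).round() for q in((-66,15,9),(-66,-15,9),(-15,66,9),(15,66,9),(-15,-66,9),(15,-66,9),(30,0,9),(0,0,0))])
R=Z@cv2.Rodrigues(np.array([0,-.384,0]))[0]
for q in((-66,32,9),(-66,-32,9),(66,32,9),(66,-32,9)): print("phone",((proj(s,np.array([657,77,90])+R@np.array(q))-[x-dx,y-dy])*k).round())
E
```

```text
clock: 16.42
position: [593.4, 73.4, 218.3]
tool_rot: [-3.138, -0.148, 0.003]
force: [-0.4, 0.4, -1.8]
width: 29.4
gripper_force: 30.0
[593.10401516  73.40668381 217.5893906 ] [ 0.69474136  0.27734784 -0.69514013]Traceback (most recent call last):
  File "<stdin>", line 7, in <module>
cv2.error: OpenCV(4.12.0) /io/opencv/modules/calib3d/src/calibration_base.cpp:151: error: (-210:Unsupported format or combination of formats) The matrices must have 32f or 64f data type in function 'Rodrigues'
```

View pics/p7.png

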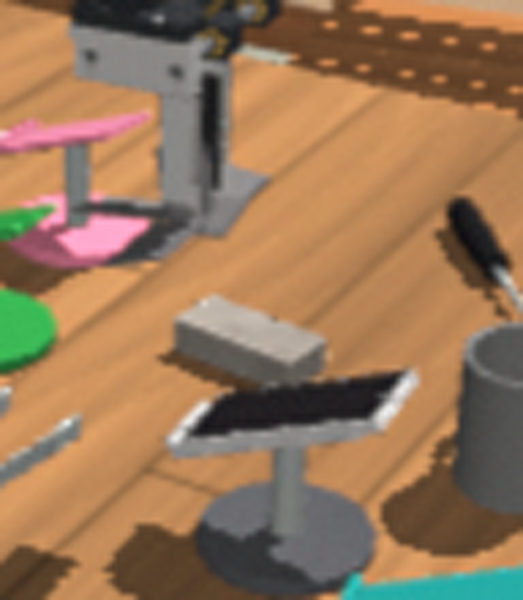

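The phone is still flat on the stand. The far blade runs to about (92,208), the -y blade tip is near (115–160,258) and the +y blade is at (268,180). I compare these with the projections.

```bash
cat > chk.py <<'E'
from h import *
s=cap("scene");s["cam"]=cam(s);p=bot.sense();print(p["position"]);piv=p["position"]+[0,0,19];ya=.1
x,y,dx,dy=285,165,48,55;k=600/110
Z=cv2.Rodrigues(np.array([0,0,ya]))[0]
for t in(-.2,0.,.2,.384):
    R=Z@cv2.Rodrigues(np.array([0,-t,0.]))[0]
    print(t,*[((proj(s,piv+R@(np.array(q)-[0,0,40]))-[x-dx,y-dy])*k).round().astype(int) for q in((-66,15,9),(-66,-15,9),(-15,66,9),(15,66,9),(-15,-66,9),(15,-66,9),(15,0,0))])
R=Z@cv2.Rodrigues(np.array([0,-.384,0]))[0]
for q in((-66,32,9),(-66,-32,9),(66,32,9),(66,-32,9)): print("phone",((proj(s,np.array([657,77,90])+R@np.array(q))-[x-dx,y-dy])*k).round())
E
python3 chk.py
```

```text
[593.04124824  73.40210381 217.37374809]
-0.2 [ 95 160] [ 71 180] [208 158] [253 176] [110 250] [159 271] [205 234]
0.0 [102 183] [ 79 203] [217 165] [263 174] [120 258] [169 269] [218 234]
0.2 [114 204] [ 91 225] [227 171] [273 170] [130 264] [179 265] [230 231]
0.384 [127 223] [105 244] [236 174] [280 165] [141 268] [187 260] [241 225]
phone [210. 388.]
phone [166. 439.]
phone [405. 362.]
phone [366. 415.]
```

```bash
cat > wr.py <<'E'
from h import *
w=cap("wrist");w["cam"]=cam(w);np.save("pics/wr.npy",w["frame"]);p=bot.sense()["position"];piv=p+[0,0,19];R0=cv2.Rodrigues(bot.sense()["tool_rot"])[0];ya=np.arctan2(R0[1,0],R0[0,0])
Z=cv2.Rodrigues(np.array([0,0,ya]))[0]
for h in (40,34):
  for t in(0.,.2,.384):
    R=Z@cv2.Rodrigues(np.array([0,-t,0.]))[0]
    print(h,t,*[proj(w,piv+R@(np.array(q)-[0,0,h])).round().astype(int) for q in((15,66,15),(-15,66,15),(15,-66,15),(-15,-66,15),(30,15,15),(30,-15,15),(-66,15,15),(0,0,50))])
hsv=cv2.cvtColor(w["frame"],cv2.COLOR_RGB2HSV);m=(hsv[...,1]<60)&(hsv[...,2]>70)&(hsv[...,2]<185)
n,l,st,ce=cv2.connectedComponentsWithStats(m.astype(np.uint8))
for i in range(1,n):
    if st[i,4]>150:
        cn=max(cv2.findContours((l==i).astype(np.uint8),0,1)[0],key=cv2.contourArea);print(st[i],cv2.approxPolyDP(cn,3,True)[:,0].tolist()[:24])
E
python3 wr.py
```

```text
40 0.0 [147 204] [150 248] [356 204] [352 248] [227 181] [275 181] [230 316] [251 250]
40 0.2 [144 198] [151 239] [358 198] [351 239] [226 176] [276 176] [231 297] [251 253]
40 0.384 [141 194] [151 231] [361 194] [351 231] [225 173] [277 173] [231 280] [251 255]
34 0.0 [143 207] [147 252] [359 207] [355 252] [226 183] [276 183] [229 321] [251 255]
34 0.2 [141 203] [148 244] [362 203] [354 244] [225 180] [277 180] [230 304] [251 260]
34 0.384 [138 200] [148 237] [364 200] [354 237] [224 179] [278 179] [231 287] [251 264]
[ 110    0   39   46 1389] [[148, 0], [116, 3], [110, 17], [115, 45], [140, 32], [147, 17]]
[ 78  33  67  26 195] [[144, 33], [125, 48], [109, 50], [95, 46], [99, 51], [78, 53], [82, 58], [93, 57], [104, 49], [125, 48]]
[210  91  14  60 466] [[219, 91], [210, 120], [223, 150]]
[287  96  12  51 338] [[292, 96], [287, 146], [298, 123]]
[ 88 164  40  82 244] [[88, 166], [122, 174], [113, 245], [122, 178], [127, 171], [97, 164]]
[ 151  187  208  100 9568] [[358, 212], [279, 207], [279, 187], [227, 189], [227, 199], [216, 200], [226, 201], [226, 216], [207, 222], [192, 253
[... 304 characters left out ...]
63, 285], [474, 247]]
[ 188  287  128   70 4134] [[313, 287], [213, 288], [205, 296], [190, 292], [188, 317], [197, 319], [199, 356], [204, 355], [212, 318], [291, 318], [300, 356], [304, 356], [306, 320], [314, 319], [314, 308], [200, 309], [199, 305], [314, 303]]
[   0  288  180   78 8646] [[0, 293], [0, 365], [23, 365], [23, 360], [47, 334], [46, 329], [37, 327], [20, 344], [13, 317], [70, 316], [81, 320], [84, 341], [120, 347], [121, 339], [163, 346], [164, 339], [179, 341], [176, 289], [49, 288], [52, 292], [47, 296]]
[ 324  288  188   78 9363] [[327, 289], [324, 343], [344, 346], [348, 339], [387, 346], [388, 340], [418, 345], [423, 318], [487, 319], [479, 365], [511, 365], [511, 288]]
```

Measured against the predictions, the rotor slid up about 6 mm in the grip and did not tilt. The slope's push passes close to the grip axis, so the lever is poor. New plan:
1. Set the rotor down on free table beside the concrete block.
2. Re-grip only the top of the hub, so the pivot is weak.
3. Tilt the rotor by pressing its stub on the block's edge, which is a vertical push with a lever of about 25 mm.

```bash
python3 - <<'E'
from h import *
c=cap("top");c["cam"]=cam(c)
print("tongs tips",onz(c,(233.5,217),8),onz(c,(233.5,235.5),8),"green hi end",onz(c,(315/1.5,360/1.5),110),onz(c,(300/1.5,360/1.5),110))
rel((520,190,230),1.40)
E
```

```text
tongs tips [481.4550968  116.98018722   8.        ] [422.32061599 118.70160476   8.        ] green hi end [403.26957751 178.88875435 110.        ] [404.67418572 207.97820777 110.        ]
psi 0.094 tilt 0.003 q6 1.41 row [-0.124  -0.246  -0.0239] roll -1.663
```

```bash
python3 -m handwheel '[[[-0.124,-0.246,-0.024,-1,-1],[-0.124,-0.246,-0.024,-1,-1],[-0.124,-0.246,-0.024,-1,-1],[-0.124,-0.246,-0.024,-1,-1],[-0.124,-0.246,-0.024,-1,-1],[-0.124,-0.246,-0.024,-1,-1],[-0.124,-0.246,-0.024,-1,-1],[-0.124,-0.246,-0.024,-1,-1]]]'
python3 -m handwheel '[[[0,0,0,-0.663,-1],[0,0,0,-0.663,-1],[0,0,0,-0.663,-1],[0,0,0,-0.663,-1],[0,0,0,-0.663,-1],[0,0,0,-0.663,-1]]]'
python3 - <<'E'
from h import *
w=cap("wrist");w["cam"]=cam(w);np.save("pics/w8.npy",w["frame"])
pr=proj(w,(532,263,26));print("pred",pr,bot.sense()["position"])
hsv=cv2.cvtColor(w["frame"],cv2.COLOR_RGB2HSV);m=(hsv[...,1]<70)&(hsv[...,2]>60)
n,l,st,ce=cv2.connectedComponentsWithStats(m.astype(np.uint8))
for i in range(1,n):
    if st[i,4]>300 and st[i,1]<260:
        cn=max(cv2.findContours((l==i).astype(np.uint8),0,1)[0],key=cv2.contourArea);a=cv2.approxPolyDP(cn,4,True)[:,0].tolist()[:16];print(st[i],a)
        if np.hypot(*(ce[i]-pr))<60: print([onz(w,q,26)[:2].round().tolist() for q in a], onz(w,ce[i],26))
for q in((20,20),): pass
E
python3 - <<'E'
from h import *
c=cap("top");c["cam"]=cam(c);hsv=cv2.cvtColor(c["frame"],cv2.COLOR_RGB2HSV)
pr=proj(c,(532,263,26));b,ce,st=blob((hsv[...,1]<70)&(hsv[...,2]>110),pr);r=cv2.minAreaRect(max(cv2.findContours(b,0,1)[0],key=cv2.contourArea));print(pr,ce,st,r,onz(c,r[0],26))
rel((525,195,200),1.40)
E
```

```text
clock: 17.28
position: [520.2, 190.2, 230.9]
tool_rot: [-2.842, -1.339, 0.003]
force: [1.0, -0.1, -1.2]
width: 29.1
gripper_force: 30.0
clock: 17.78
position: [520.5, 189.9, 231.3]
tool_rot: [-2.405, -2.02, 0.001]
force: [-0.1, 0.3, -0.6]
width: 29.1
gripper_force: 30.0
pred [251.48552126 112.95138564] [520.53993447 189.93375726 231.49412023]
[ 461    0   51   37 1555] [[461, 0], [463, 36], [511, 24], [511, 0]]
[ 66  14  51  72 641] [[66, 14], [81, 84], [69, 16], [92, 24], [107, 40], [105, 45], [93, 36], [100, 59], [115, 64], [116, 74], [114, 52], [105, 35], [88, 20]]
[ 403   69  107   91 3083] [[403, 70], [433, 95], [415, 109], [433, 107], [430, 135], [443, 154], [474, 158], [501, 139], [509, 104], [494, 82], [470, 78], [436, 85], [419, 71]]
[396  80  33  30 419] [[402, 80], [399, 100], [403, 94], [407, 99], [396, 108], [406, 109], [428, 93], [422, 87], [410, 91]]
[ 210   94   82   42 3128] [[291, 95], [211, 97], [212, 134], [291, 132]]
[[582.0, 275.0], [487.0, 290.0], [479.0, 247.0], [576.0, 232.0]] [531.10693105 261.30483755  26.        ]
[  133   187   379   179 31906] [[151, 197], [151, 253], [133, 254], [193, 254], [196, 285], [190, 286], [188, 318], [197, 319], [199, 356], [204, 356], [212, 318], [218, 321], [228, 356], [232, 355], [222, 318], [239, 319]]
[    0   254   181   112 10041] [[0, 254], [0, 365], [23, 365], [15, 318], [81, 318], [87, 354], [180, 356], [176, 289], [8, 287]]
[186.77606644 202.69825514] [178.08270677 191.81954887] [166 186  30  11 133] ((180.33847045898438, 191.79229736328125), (29.644298553466797, 8.930500030517578), 7.125016689300537) [568.49779724 283.49428459  26.        ]
psi 1.397 tilt 0.001 q6 0.32 row [0.0115 0.0071 0.0632] roll -0.003
```

```bash
python3 -m handwheel '[[[0.01,0,0.08,-0.02,-1],[0.01,0,0.16,-0.02,-1],[0.01,0,0.24,-0.02,-1],[0.01,0,0.32,-0.02,-1],[0.01,0,0.39,-0.02,-1],[0.01,0,0.41,-0.02,-1],[0.01,0,0.414,-0.02,-1],[0.01,0,0.414,-0.02,-1],[0.01,0,0.414,-0.02,-1]]]'
python3 -m handwheel '[[[0,0,0.004,0,-1],[0,0,0.008,0,-1],[0,0,0.008,0,-1]]]'
```

```text
clock: 18.63
position: [523.4, 195.3, 27.3]
tool_rot: [2.385, 2.041, 0.005]
force: [0.3, -0.2, 0.1]
width: 29.1
gripper_force: 30.0
clock: 18.88
position: [522.5, 195.1, 22.2]
tool_rot: [2.385, 2.042, 0.004]
force: [1.0, 0.7, 1.5]
width: 29.0
gripper_force: 30.0
```

```bash
python3 -m handwheel '[[[0,0,0.004,0,-1],[0,0,0.008,0,-1],[0,0,0.008,0,-1]]]'
python3 -m handwheel '[[[0,0,0.003,0,-1],[0,0,0.006,0,-1],[0,0,0.006,0,-1]]]'
```

```text
clock: 19.13
position: [523.6, 195.8, 19.7]
tool_rot: [2.385, 2.042, 0.006]
force: [-1.5, 2.0, 11.2]
width: 29.4
gripper_force: 30.0
clock: 19.38
position: [524.1, 196.2, 19.0]
tool_rot: [2.386, 2.042, 0.006]
force: [-7.4, 0.8, 28.2]
width: 29.1
gripper_force: 30.0
```

```bash
python3 -m handwheel '[[[0,0,-0.006,0,-1],[0,0,-0.006,0,1],[0,0,-0.006,0,1],[0,0,-0.006,0,1],[0,0,-0.006,0,1],[0,0,-0.02,0,1],[0,0,-0.043,0,1],[0,0,-0.043,0,1],[0,0,-0.043,0,1]]]'
python3 wr.py | grep -v '^34' | head -12; python3 - <<'E'
from h import *
w=cap("wrist");w["cam"]=cam(w);P=bot.sense()["position"];print(P)
hsv=cv2.cvtColor(w["frame"],cv2.COLOR_RGB2HSV);m=(hsv[...,1]<60)&(hsv[...,2]>70)&(hsv[...,2]<185)
for z in (0,15): print(z,onz(w,(250,200),z))
E
```

```text
clock: 20.13
position: [522.5, 195.1, 36.8]
tool_rot: [2.385, 2.042, 0.004]
force: [0.7, -0.1, -0.1]
width: 79.3
gripper_force: 0.0
40 0.0 [149 205] [153 249] [358 205] [354 249] [229 182] [278 182] [232 317] [254 251]
40 0.2 [146 200] [153 240] [360 200] [353 240] [228 177] [279 177] [233 299] [254 254]
40 0.384 [144 196] [153 232] [363 196] [353 232] [227 174] [280 174] [233 282] [254 257]
[  167    82   167    79 12198] [[333, 84], [170, 86], [169, 95], [169, 84], [180, 84], [167, 86], [172, 157], [328, 157]]
[  112   181   280   106 13333] [[112, 284], [148, 285], [147, 276], [187, 219], [190, 246], [227, 246], [239, 266], [264, 267], [257, 276], [234, 277], [224, 263], [227, 257], [223, 252], [221, 285], [272, 285], [276, 249], [298, 250], [303, 233], [314, 239], [318, 218], [363, 285], [391, 285], [344, 230], [349, 206]]
[  0 249  33  18 208] [[32, 253], [21, 249], [2, 259], [0, 254], [0, 266], [22, 253]]
[   83   287   337    70 10540] [[83, 300], [86, 318], [215, 318], [219, 325], [215, 331], [220, 356], [220, 318], [419, 315], [419, 303], [410, 288], [93, 287]]
[113 320  38  46 837] [[113, 321], [116, 350], [140, 339], [146, 364], [150, 365], [143, 335], [149, 320], [125, 321], [126, 327], [115, 329]]
[521.54095041 194.97591042  35.71523309]
0 [520.88468926 205.55899981   0.        ]
15 [521.58263354 209.59666521  15.        ]
```

```bash
python3 -m handwheel '[[[0,0,-0.007,0,-1],[0,0,-0.007,0,-1],[0,0,-0.007,0,-1],[0,0,-0.007,0,-1],[0,0,-0.007,0,-1],[0,0,-0.007,0,-1],[0,0,-0.007,0,-1],[0,0,-0.007,0,-1],[0,0,-0.007,0,-1],[0,0,-0.007,0,-1],[0,0,-0.007,0,-1],[0,0,-0.007,0,-1],[0,0,-0.007,0,-1],[0,0,-0.007,0,-1]]]'
python3 -m handwheel '[[[0,0,-0.04,0,-1],[0,0,-0.08,0,-1],[0,0,-0.08,0,-1],[0,0,-0.08,0,-1]]]'
python3 wr.py | tail -9 |head -5; python3 -c "
from h import *
rel((526,217,75),1.415)"
```

```text
clock: 21.4
position: [521.4, 195.0, 39.0]
tool_rot: [2.386, 2.043, 0.0]
force: [0.4, -0.7, 0.5]
width: 29.0
gripper_force: 30.0
clock: 21.73
position: [522.2, 195.1, 79.7]
tool_rot: [2.385, 2.042, 0.003]
force: [-0.2, -0.1, -0.2]
width: 28.8
gripper_force: 30.0
[ 391  244   86   42 2433] [[391, 255], [420, 285], [476, 285], [461, 259], [433, 245], [409, 245]]
[497 248  15  38 335] [[511, 248], [505, 250], [503, 275], [498, 277], [498, 284], [511, 285]]
[   0  287   82   32 2564] [[0, 287], [0, 318], [81, 318], [80, 287]]
[ 326  287  186   55 4517] [[511, 318], [510, 287], [326, 289], [327, 296], [422, 296], [423, 290], [422, 318], [433, 329], [444, 331], [420, 331], [419, 338], [484, 341], [485, 334], [457, 332], [470, 318]]
[ 91 289  87   8 483] [[91, 290], [114, 290], [115, 296], [176, 296], [177, 292]]
psi 1.416 tilt 0.000 q6 0.31 row [0.0451 0.0028 0.0069] roll 0.001
```

```bash
python3 -m handwheel '[[[0.02,0.003,0,0,-1],[0.048,0.003,0,0,-1],[0.048,0.003,0.01,0,-1],[0.048,0.003,0.024,0,-1],[0.048,0.003,0.03,0,-1],[0.048,0.003,0.03,0,-1],[0.048,0.003,0.03,0,-1]]]'
python3 -m handwheel '[[[0,0,0.003,0,-1],[0,0,0.005,0,-1],[0,0,0.005,0,-1]]]'
```

```text
clock: 22.37
position: [526.2, 218.2, 63.3]
tool_rot: [-2.386, -2.042, 0.002]
force: [0.2, -0.0, -0.8]
width: 29.1
gripper_force: 30.0
clock: 22.62
position: [526.9, 218.2, 61.9]
tool_rot: [2.386, 2.043, 0.0]
force: [-0.4, -0.8, 1.8]
width: 28.6
gripper_force: 29.9
```

Contact at the expected height. Next, draw back while descending so the stub pivots on the block edge.

```bash
python3 -m handwheel '[[[-0.005,0,0.004,0,-1],[-0.01,0,0.008,0,-1],[-0.015,0,0.011,0,-1],[-0.02,0,0.014,0,-1],[-0.02,0,0.014,0,-1]]]'
python3 wr.py | head -9
```

```text
clock: 23.03
position: [524.3, 207.9, 53.6]
tool_rot: [-2.386, -2.042, 0.003]
force: [0.1, -0.2, -1.0]
width: 29.0
gripper_force: 30.0
40 0.0 [149 205] [153 249] [358 205] [354 249] [229 182] [278 182] [232 317] [254 251]
40 0.2 [147 200] [153 240] [361 200] [354 240] [228 177] [279 177] [233 299] [254 254]
40 0.384 [144 196] [153 232] [363 196] [354 232] [227 174] [280 175] [233 282] [254 257]
34 0.0 [146 208] [150 253] [361 208] [357 253] [229 184] [278 184] [231 323] [254 256]
34 0.2 [143 204] [151 246] [364 204] [356 246] [228 181] [280 181] [232 305] [254 261]
34 0.384 [141 202] [151 239] [366 202] [356 239] [227 180] [281 180] [233 288] [254 265]
[ 175  106  151   70 5231] [[325, 106], [286, 110], [273, 121], [267, 121], [257, 145], [229, 144], [217, 168], [224, 173], [207, 174], [181, 173], [176, 109], [180, 173], [320, 173]]
[  159   176   192   181 17487] [[349, 202], [281, 196], [280, 179], [232, 176], [230, 188], [162, 182], [159, 236], [200, 241], [194, 251], [197, 285], [203, 286], [191, 286], [189, 318], [219, 319], [223, 356], [223, 318], [309, 318], [310, 307], [315, 304], [312, 287], [202, 287], [211, 285], [221, 229], [226, 219]]
[498 248  14  38 354] [[511, 248], [503, 253], [499, 271], [503, 275], [498, 276], [498, 284], [511, 285], [505, 278], [511, 279]]
```

```bash
cat > w2.py <<'E'
from h import *
w=cap("wrist");w["cam"]=cam(w);s=bot.sense();piv=s["position"]+[0,0,5];R0=cv2.Rodrigues(s["tool_rot"])[0];ya=np.arctan2(R0[1,0],R0[0,0])
Z=cv2.Rodrigues(np.array([0,0,ya]))[0]
for t in(-.2,0.,.2,.4,.6):
    R=Z@cv2.Rodrigues(np.array([0,-t,0.]))[0]
    print(t,*[proj(w,piv+R@(np.array(q)-[0,0,44])).round().astype(int) for q in((15,66,15),(-15,66,15),(15,-66,15),(-15,-66,15),(30,15,15),(30,-15,15))])
hsv=cv2.cvtColor(w["frame"],cv2.COLOR_RGB2HSV);m=(hsv[...,1]<60)&(hsv[...,2]>70)&(hsv[...,2]<185);m[262:]=0
n,l,st,ce=cv2.connectedComponentsWithStats(m.astype(np.uint8))
for i in range(1,n):
    if st[i,4]>500:
        cn=max(cv2.findContours((l==i).astype(np.uint8),0,1)[0],key=cv2.contourArea);print(st[i],cv2.approxPolyDP(cn,2.5,True)[:,0].tolist())
E
python3 w2.py
```

```text
-0.2 [159 205] [160 248] [347 205] [347 248] [232 184] [275 184]
0.0 [158 198] [161 239] [349 198] [346 239] [231 177] [275 177]
0.2 [155 191] [161 229] [351 192] [346 229] [230 171] [276 171]
0.4 [153 186] [161 220] [354 186] [346 220] [229 167] [277 167]
0.6 [150 182] [160 212] [357 183] [346 212] [228 165] [279 165]
[ 176  108  151   68 5224] [[326, 108], [286, 110], [285, 115], [265, 124], [259, 144], [230, 143], [225, 153], [227, 157], [223, 156], [217, 168], [222, 172], [218, 174], [181, 173], [176, 109], [180, 173], [321, 173]]
[  159   176   192    86 11507] [[162, 182], [159, 236], [198, 239], [200, 242], [194, 251], [196, 261], [215, 260], [226, 219], [229, 221], [229, 229], [235, 206], [226, 261], [273, 261], [273, 218], [274, 225], [275, 219], [280, 220], [288, 260], [307, 261], [309, 252], [306, 244], [337, 246], [350, 205], [347, 201], [278, 194], [280, 179], [232, 176], [230, 187]]
```

```bash
python3 -m handwheel '[[[0,0,-0.03,0,-1],[0,0,-0.03,0,-1],[0.029,0,-0.03,0,-1],[0.029,0,-0.03,0,-1],[0.029,0,-0.02,0,-1],[0.029,0,-0.017,0,-1],[0.029,0,-0.017,0,-1]]]'
python3 -m handwheel '[[[0,0,0.002,0,-1],[0,0,0.004,0,-1],[0,0,0.004,0,-1]]]'
python3 -m handwheel '[[[0,0,0.002,0,-1],[0,0,0.004,0,-1],[0,0,0.004,0,-1]]]'
python3 w2.py
```

```text
clock: 23.72
position: [526.3, 222.8, 61.5]
tool_rot: [-2.385, -2.043, 0.004]
force: [0.5, 0.4, 0.9]
width: 28.9
gripper_force: 30.0
clock: 23.97
position: [527.2, 222.7, 60.7]
tool_rot: [-2.387, -2.043, 0.001]
force: [0.1, -0.1, -1.2]
width: 29.1
gripper_force: 30.0
clock: 24.22
position: [527.5, 222.8, 59.1]
tool_rot: [2.386, 2.043, 0.0]
force: [0.5, -0.6, -0.2]
width: 28.9
gripper_force: 30.0
-0.2 [159 205] [160 248] [347 205] [347 248] [232 184] [275 184]
0.0 [157 198] [161 239] [349 198] [346 239] [231 177] [275 177]
0.2 [155 191] [161 229] [351 192] [345 229] [230 171] [276 171]
0.4 [153 186] [161 220] [354 186] [346 220] [229 167] [277 167]
0.6 [149 183] [160 212] [357 183] [346 212] [228 165] [279 165]
[  159   129   192   133 15317] [[350, 202], [278, 194], [319, 190], [320, 129], [319, 134], [318, 131], [292, 131], [282, 136], [279, 133], [279, 137], [261, 148], [257, 165], [229, 165], [221, 178], [224, 186], [181, 181], [178, 132], [181, 182], [161, 182], [159, 236], [198, 239], [200, 242], [194, 251], [196, 261], [214, 261], [221, 229], [227, 219], [229, 230], [232, 209], [236, 205], [226, 261], [273, 261], [272, 225], [279, 218], [288, 260], [307, 261], [307, 243], [337, 245]]
```

```bash
python3 -m handwheel '[[[0,0,0.002,0,-1],[0,0,0.004,0,-1],[0,0,0.004,0,-1]]]'
python3 -m handwheel '[[[0,0,0.002,0,-1],[0,0,0.004,0,-1],[0,0,0.004,0,-1]]]'
python3 -m handwheel '[[[0,0,0.002,0,-1],[0,0,0.004,0,-1],[0,0,0.004,0,-1]]]'
python3 w2.py|tail -1
```

```text
clock: 24.52
position: [527.9, 222.4, 58.2]
tool_rot: [2.385, 2.043, -0.001]
force: [-2.1, -2.9, 7.6]
width: 28.9
gripper_force: 30.0
clock: 24.77
position: [528.5, 222.0, 57.2]
tool_rot: [2.384, 2.042, -0.0]
force: [-3.8, -5.6, 13.0]
width: 28.8
gripper_force: 30.0
clock: 25.02
position: [528.9, 221.4, 56.1]
tool_rot: [2.383, 2.042, -0.001]
force: [-5.6, -9.7, 18.3]
width: 28.6
gripper_force: 30.1
[  158   128   192   134 15412] [[349, 198], [295, 193], [317, 191], [319, 128], [318, 131], [278, 132], [280, 135], [259, 147], [255, 165], [232, 163], [226, 166], [220, 182], [227, 182], [227, 185], [178, 181], [174, 130], [177, 182], [158, 182], [158, 236], [198, 238], [200, 242], [194, 251], [196, 261], [214, 261], [224, 222], [227, 219], [229, 227], [232, 207], [227, 204], [234, 203], [226, 261], [272, 261], [275, 253], [272, 223], [274, 227], [274, 220], [279, 218], [288, 260], [307, 261], [309, 252], [303, 239], [336, 239]]
```

Solid contact, and the tilt is starting. I retreat under load so the friction helps.

```bash
python3 -m handwheel '[[[-0.003,0,0.001,0,-1],[-0.006,0,0.002,0,-1],[-0.006,0,0.002,0,-1]]]'
python3 -m handwheel '[[[-0.003,0,0.002,0,-1],[-0.006,0,0.004,0,-1],[-0.006,0,0.004,0,-1]]]'
python3 w2.py|tail -1
```

```text
clock: 25.32
position: [528.4, 219.2, 54.4]
tool_rot: [2.384, 2.041, 0.002]
force: [-3.8, -5.6, 12.1]
width: 29.0
gripper_force: 30.0
clock: 25.57
position: [528.2, 217.0, 52.4]
tool_rot: [2.385, 2.042, 0.004]
force: [-1.0, -1.8, 11.2]
width: 28.6
gripper_force: 30.0
[  155   122   197   140 15714] [[351, 195], [277, 189], [319, 185], [321, 122], [319, 125], [287, 124], [272, 136], [260, 140], [261, 152], [255, 160], [238, 158], [224, 164], [220, 177], [225, 178], [227, 174], [227, 180], [176, 177], [172, 124], [176, 177], [155, 178], [157, 230], [202, 233], [194, 259], [195, 254], [196, 261], [214, 261], [226, 219], [229, 221], [231, 203], [228, 200], [233, 202], [226, 261], [270, 261], [270, 246], [274, 246], [272, 256], [275, 254], [272, 228], [275, 218], [280, 219], [288, 260], [307, 261], [309, 252], [299, 233], [335, 232]]
```

It is tilting now. Continue the same way.

```bash
python3 -m handwheel '[[[-0.003,0,0.003,0,-1],[-0.006,0,0.005,0,-1],[-0.006,0,0.005,0,-1]]]'
python3 -m handwheel '[[[-0.003,0,0.003,0,-1],[-0.006,0,0.005,0,-1],[-0.006,0,0.005,0,-1]]]'
python3 w2.py|tail -1
```

```text
clock: 25.87
position: [528.8, 216.0, 51.9]
tool_rot: [2.387, 2.042, 0.011]
force: [-4.7, 3.6, 18.6]
width: 29.0
gripper_force: 30.2
clock: 26.12
position: [530.3, 214.1, 51.2]
tool_rot: [2.386, 2.04, 0.019]
force: [-2.8, 6.5, 23.5]
width: 29.0
gripper_force: 30.4
[  154   117   197   145 15965] [[350, 197], [349, 194], [276, 188], [278, 184], [315, 183], [316, 117], [315, 129], [312, 119], [287, 120], [278, 124], [271, 132], [259, 136], [252, 157], [226, 156], [220, 161], [215, 176], [226, 177], [227, 173], [227, 179], [173, 176], [167, 121], [171, 175], [154, 176], [155, 229], [201, 232], [203, 235], [194, 251], [194, 261], [195, 254], [196, 261], [215, 260], [232, 199], [226, 261], [269, 261], [269, 251], [274, 251], [271, 259], [275, 254], [272, 229], [275, 219], [279, 222], [283, 240], [285, 238], [288, 260], [307, 261], [309, 252], [300, 231], [333, 232]]
```

Force is climbing without more tilt: by geometry the far blade tip now touches the table. I lift and measure the tilt.

```bash
python3 -m handwheel '[[[-0.01,0,-0.04,0,-1],[-0.01,0,-0.12,0,-1],[-0.01,0,-0.2,0,-1],[-0.01,0,-0.28,0,-1],[-0.01,0,-0.28,0,-1],[-0.01,0,-0.28,0,-1],[-0.01,0,-0.28,0,-1]]]'
python3 w2.py
```

```text
clock: 26.75
position: [524.0, 206.0, 183.8]
tool_rot: [-2.386, -2.043, 0.002]
force: [0.0, -0.6, -1.8]
width: 29.0
gripper_force: 30.0
-0.2 [159 205] [160 248] [348 206] [347 248] [232 184] [275 184]
0.0 [158 198] [161 238] [349 198] [346 239] [231 177] [276 177]
0.2 [155 191] [161 229] [352 192] [346 230] [230 171] [276 171]
0.4 [153 186] [161 220] [354 186] [346 220] [230 167] [277 167]
0.6 [150 182] [160 212] [358 183] [347 212] [228 165] [279 165]
[490   0  22  47 937] [[511, 0], [490, 0], [491, 46], [511, 41]]
[ 417   83   95  107 2701] [[418, 86], [425, 85], [439, 92], [462, 114], [450, 122], [465, 123], [457, 144], [457, 159], [466, 178], [484, 188], [510, 186], [511, 161], [508, 159], [466, 166], [461, 160], [473, 146], [474, 118], [489, 106], [510, 101], [511, 96], [463, 101], [448, 88], [432, 83]]
[  155   171   196    91 10445] [[350, 197], [277, 190], [278, 171], [229, 173], [228, 193], [227, 181], [156, 176], [156, 230], [202, 233], [207, 222], [224, 217], [214, 261], [226, 219], [229, 222], [226, 261], [268, 261], [269, 258], [270, 261], [271, 248], [273, 256], [275, 254], [274, 221], [277, 219], [283, 240], [278, 217], [296, 222], [301, 234], [334, 234]]
[ 332  219   85   43 2404] [[332, 252], [388, 253], [396, 261], [416, 261], [410, 236], [399, 226], [382, 219], [365, 220], [346, 228]]
```

```bash
python3 - <<'E'
from h import *
w=cap("wrist");hsv=cv2.cvtColor(w["frame"],cv2.COLOR_RGB2HSV)
for c in(165,180,325,340): print(c,[(r,int(hsv[r,c,1]),int(hsv[r,c,2])) for r in range(168,252,4)])
E
```

```text
165 [(168, 140, 213), (172, 142, 212), (176, 113, 176), (180, 3, 147), (184, 3, 147), (188, 3, 147), (192, 2, 147), (196, 0, 145), (200, 0, 145), (204, 2, 146), (208, 0, 146), (212, 2, 146), (216, 0, 145), (220, 2, 146), (224, 0, 146), (228, 0, 146), (232, 126, 220), (236, 132, 240), (240, 135, 236), (244, 133, 234), (248, 135, 232)]
180 [(168, 142, 218), (172, 142, 219), (176, 147, 225), (180, 5, 150), (184, 0, 146), (188, 3, 147), (192, 3, 147), (196, 3, 147), (200, 2, 146), (204, 2, 146), (208, 0, 146), (212, 2, 145), (216, 0, 145), (220, 0, 146), (224, 2, 146), (228, 0, 146), (232, 17, 152), (236, 141, 214), (240, 140, 215), (244, 141, 215), (248, 141, 215)]
325 [(168, 139, 189), (172, 138, 190), (176, 139, 189), (180, 140, 190), (184, 139, 191), (188, 140, 191), (192, 152, 195), (196, 4, 126), (200, 5, 108), (204, 5, 108), (208, 5, 108), (212, 5, 108), (216, 7, 108), (220, 5, 108), (224, 5, 108), (228, 7, 108), (232, 7, 108), (236, 144, 199), (240, 140, 195), (244, 139, 147), (248, 142, 192)]
340 [(168, 139, 184), (172, 139, 185), (176, 139, 183), (180, 139, 184), (184, 138, 183), (188, 136, 186), (192, 141, 190), (196, 5, 154), (200, 7, 108), (204, 5, 108), (208, 2, 107), (212, 5, 108), (216, 9, 108), (220, 19, 110), (224, 149, 211), (228, 142, 203), (232, 142, 210), (236, 63, 53), (240, 13, 100), (244, 21, 121), (248, 17, 118)]
```

```bash
cat > w3.py <<'E'
from h import *
import sys
w=cap("wrist");w["cam"]=cam(w);s=bot.sense();piv=s["position"]+[0,0,5];R0=cv2.Rodrigues(s["tool_rot"])[0];ya=np.arctan2(R0[1,0],R0[0,0])
Z=cv2.Rodrigues(np.array([0,0,ya]))[0];h=float(sys.argv[1])
for a,b in((15,3),(3,15)):
  for t in(0.,.1,.2,.3,.4,.5):
    R=Z@cv2.Rodrigues(np.array([0,-t,0.]))[0]
    print(a,b,t,*[proj(w,piv+R@(np.array(q)-[0,0,h])).round().astype(int) for q in((15,66,a),(-15,66,b),(15,-66,b),(-15,-66,a),(30,15,b),(30,-15,a))])
E
python3 w3.py 44;python3 w3.py 40
```

```text
15 3 0.0 [158 198] [165 232] [344 194] [346 239] [232 173] [276 177]
15 3 0.1 [157 194] [166 226] [345 189] [346 234] [232 169] [276 173]
15 3 0.2 [155 191] [166 221] [347 184] [346 230] [232 164] [276 171]
15 3 0.3 [154 189] [165 215] [348 180] [346 225] [231 160] [277 168]
15 3 0.4 [153 186] [165 209] [350 176] [346 221] [231 157] [277 167]
15 3 0.5 [151 184] [164 204] [352 173] [346 216] [230 154] [278 166]
3 15 0.0 [163 194] [161 238] [349 198] [341 233] [231 177] [274 173]
3 15 0.1 [162 189] [161 234] [350 195] [341 227] [231 173] [275 169]
3 15 0.2 [160 184] [161 229] [352 192] [341 221] [230 171] [275 164]
3 15 0.3 [159 180] [161 225] [353 189] [342 215] [230 168] [276 160]
3 15 0.4 [157 176] [161 220] [354 186] [342 210] [230 167] [276 157]
3 15 0.5 [156 172] [161 216] [356 184] [343 204] [229 166] [277 154]
15 3 0.0 [156 199] [164 234] [346 195] [348 241] [232 174] [276 178]
15 3 0.1 [155 197] [164 229] [347 191] [347 237] [232 170] [276 175]
15 3 0.2 [154 194] [164 223] [348 187] [347 233] [231 166] [277 173]
15 3 0.3 [152 192] [164 218] [350 183] [347 228] [231 163] [277 171]
15 3 0.4 [151 190] [164 213] [351 179] [347 224] [230 160] [278 170]
15 3 0.5 [150 188] [163 208] [353 176] [347 220] [230 158] [278 170]
3 15 0.0 [161 195] [159 241] [351 200] [343 235] [231 178] [275 174]
3 15 0.1 [160 191] [159 236] [352 197] [343 229] [230 175] [275 170]
3 15 0.2 [159 186] [160 232] [353 194] [343 224] [230 173] [276 166]
3 15 0.3 [157 183] [160 228] [355 192] [343 218] [230 171] [276 163]
3 15 0.4 [156 179] [160 224] [356 190] [343 213] [229 170] [277 160]
3 15 0.5 [154 176] [159 220] [357 188] [344 208] [229 170] [277 158]
```

```bash
python3 - <<'E'
from h import *
w=cap("wrist");w["cam"]=cam(w);hsv=cv2.cvtColor(w["frame"],cv2.COLOR_RGB2HSV)
pr=proj(w,(531,261,26));print(pr,bot.sense()["position"])
b,ce,st=blob((hsv[...,1]<70)&(hsv[...,2]>60),pr);cn=max(cv2.findContours(b,0,1)[0],key=cv2.contourArea);a=cv2.approxPolyDP(cn,4,True)[:,0].tolist();print(st,a);print([onz(w,q,26)[:2].round(1).tolist() for q in a][:12])
E
```

```text
[251.90633366 129.86419559] [523.68751872 205.91265979 183.00995115]
[ 206  108   93   44 3966] [[206, 110], [208, 151], [297, 150], [298, 108]]
[[485.9, 289.0], [479.8, 245.9], [576.5, 232.0], [582.8, 276.0]]
```

```bash
python3 -m handwheel '[[[0.017,0,0.06,0,-1],[0.017,0,0.14,0,-1],[0.017,0,0.2,0,-1],[0.017,0,0.24,0,-1],[0.017,0,0.252,0,-1],[0.017,0,0.252,0,-1],[0.017,0,0.252,0,-1]]]'
python3 -m handwheel '[[[0,0,0.003,0,-1],[0,0,0.005,0,-1],[0,0,0.005,0,-1]]]'
```

```text
clock: 27.58
position: [526.5, 214.6, 59.6]
tool_rot: [2.386, 2.043, 0.001]
force: [-0.1, -0.5, -0.6]
width: 28.8
gripper_force: 30.0
clock: 27.83
position: [526.9, 214.7, 57.7]
tool_rot: [2.386, 2.042, 0.003]
force: [-0.8, 0.5, -2.0]
width: 28.7
gripper_force: 30.0
```

```bash
python3 -m handwheel '[[[0,0,0.003,0,-1],[0,0,0.006,0,-1],[0,0,0.006,0,-1]]]'
```

```text
clock: 28.08
position: [525.9, 214.5, 53.4]
tool_rot: [-2.386, -2.043, 0.0]
force: [0.3, 0.5, -0.8]
width: 29.0
gripper_force: 30.0
```

Near contact. Next, the retreat-and-press steps.

```bash
python3 -m handwheel '[[[0,0,0.003,0,-1],[0,0,0.005,0,-1],[0,0,0.005,0,-1]]]'
python3 -m handwheel '[[[-0.002,0,0.002,0,-1],[-0.004,0,0.004,0,-1],[-0.004,0,0.004,0,-1]]]'
```

```text
clock: 28.33
position: [526.2, 214.1, 51.6]
tool_rot: [2.386, 2.043, -0.001]
force: [-2.2, -2.9, 4.4]
width: 29.3
gripper_force: 30.0
clock: 28.58
position: [526.6, 213.4, 51.2]
tool_rot: [-2.386, -2.042, -0.003]
force: [-4.6, 1.2, 11.2]
width: 29.1
gripper_force: 30.2
```

```bash
python3 -m handwheel '[[[-0.003,0,0.001,0,-1],[-0.006,0,0.003,0,-1],[-0.006,0,0.003,0,-1]]]'
python3 -m handwheel '[[[-0.002,0,0.002,0,-1],[-0.004,0,0.004,0,-1],[-0.004,0,0.004,0,-1]]]'
```

```text
clock: 28.83
position: [527.6, 211.6, 51.0]
tool_rot: [-2.388, -2.041, -0.01]
force: [-1.4, 3.4, 14.4]
width: 28.8
gripper_force: 30.3
clock: 29.08
position: [528.6, 210.3, 50.4]
tool_rot: [2.387, 2.041, 0.015]
force: [-1.9, 6.4, 19.2]
width: 28.7
gripper_force: 30.4
```

```bash
python3 -m handwheel '[[[-0.01,0,-0.04,0,-1],[-0.01,0,-0.12,0,-1],[-0.01,0,-0.2,0,-1],[-0.01,0,-0.28,0,-1],[-0.01,0,-0.28,0,-1],[-0.01,0,-0.28,0,-1]]]'
python3 w3.py 40|tail -6; python3 w2.py|tail -3; python3 - <<'E'
from h import *
w=cap("wrist");hsv=cv2.cvtColor(w["frame"],cv2.COLOR_RGB2HSV);m=(hsv[...,1]<60)&(hsv[...,2]>70)&(hsv[...,2]<185)
for c in(160,170,180,190,235,245,255,265,275,315,325,335,345):
    r=np.where(m[160:250,c])[0]+160;print(c,r.min() if len(r) else None,r.max() if len(r) else None,end="; ")
E
```

```text
clock: 29.58
position: [526.0, 203.0, 188.5]
tool_rot: [2.384, 2.041, 0.008]
force: [0.1, 0.2, -1.3]
width: 28.8
gripper_force: 29.9
3 15 0.0 [161 195] [159 241] [351 199] [342 234] [231 178] [275 174]
3 15 0.1 [160 191] [159 237] [352 197] [342 229] [230 175] [275 170]
3 15 0.2 [158 187] [159 233] [353 194] [342 224] [230 173] [275 166]
3 15 0.3 [157 183] [159 228] [354 192] [343 218] [230 171] [276 163]
3 15 0.4 [156 179] [159 224] [356 190] [343 213] [229 170] [277 160]
3 15 0.5 [154 176] [159 220] [357 188] [343 208] [229 170] [277 158]
[ 415   80   97  106 2707] [[416, 83], [423, 81], [424, 85], [437, 89], [460, 111], [447, 119], [464, 117], [455, 139], [455, 156], [463, 173], [481, 184], [510, 181], [509, 157], [464, 163], [460, 158], [473, 136], [470, 116], [485, 103], [511, 97], [511, 93], [461, 98], [444, 84], [431, 80]]
[  155   171   196    91 10512] [[350, 199], [349, 196], [278, 190], [278, 171], [230, 172], [229, 183], [226, 180], [156, 174], [155, 229], [202, 233], [207, 222], [224, 217], [214, 261], [226, 219], [229, 223], [226, 261], [269, 261], [271, 247], [273, 256], [275, 253], [273, 229], [277, 219], [289, 261], [278, 218], [296, 222], [301, 233], [332, 235]]
[ 330  216   86   46 2624] [[330, 252], [388, 253], [396, 261], [414, 261], [415, 258], [414, 246], [406, 230], [392, 220], [377, 216], [349, 223]]
160 175 229; 170 176 230; 180 176 231; 190 177 232; 235 172 249; 245 172 249; 255 172 249; 265 171 249; 275 171 249; 315 194 234; 325 194 234; 335 195 249; 345 196 249;
```

The block is too low: the far blade grounds and the rotor slides up in the grip instead. Tilt is only about 0.2. A better lever is the phone's slope itself, pressing while dragging downhill. Friction then turns the rotor the right way, the lip holds the phone, and the flush contact limits the tilt.

```bash
python3 -c "
from h import *
rel((652,76.5,200),.15)"
```

```text
psi 1.416 tilt 0.004 q6 0.32 row [-0.209   0.294  -0.0346] roll 1.612
```

```bash
python3 -m handwheel '[[[0,0,-0.05,0,-1],[-0.209,0.294,-0.05,1,-1],[-0.209,0.294,-0.05,1,-1],[-0.209,0.294,-0.05,1,-1],[-0.209,0.294,-0.05,1,-1],[-0.209,0.294,-0.05,1,-1],[-0.209,0.294,-0.05,1,-1],[-0.209,0.294,-0.05,1,-1],[-0.209,0.294,-0.05,1,-1],[-0.209,0.294,-0.05,1,-1]]]'
python3 -m handwheel '[[[0,0,0.02,0.612,-1],[0,0,0.05,0.612,-1],[0,0,0.08,0.612,-1],[0,0,0.1,0.612,-1],[0,0,0.1,0.612,-1],[0,0,0.1,0.612,-1]]]'
python3 -c "
from h import *
rel((652,76.5,145),.15)"
```

```text
clock: 30.57
position: [652.3, 76.7, 208.0]
tool_rot: [-2.985, -0.976, 0.006]
force: [-0.5, -0.6, -1.1]
width: 28.6
gripper_force: 29.9
clock: 31.07
position: [652.4, 77.1, 159.2]
tool_rot: [-3.132, -0.241, 0.004]
force: [0.6, 0.8, -1.5]
width: 29.2
gripper_force: 29.9
psi 0.154 tilt 0.003 q6 1.36 row [-0.0008  0.001   0.0284] roll 0.005
```

Descend to contact in small steps.

```bash
python3 -m handwheel '[[[0,0,0.015,0,-1],[0,0,0.03,0,-1],[0,0,0.034,0,-1],[0,0,0.034,0,-1]]]'
python3 -m handwheel '[[[0,0,0.003,0,-1],[0,0,0.006,0,-1],[0,0,0.006,0,-1]]]'
```

```text
clock: 31.4
position: [652.7, 76.8, 142.5]
tool_rot: [-3.132, -0.237, 0.003]
force: [-0.2, -0.2, -0.4]
width: 28.9
gripper_force: 29.9
clock: 31.65
position: [653.3, 76.7, 140.4]
tool_rot: [3.133, 0.236, 0.0]
force: [-1.5, 0.7, -0.6]
width: 29.0
gripper_force: 29.9
```

```bash
python3 -m handwheel '[[[0,0,0.003,0,-1],[0,0,0.006,0,-1],[0,0,0.006,0,-1]]]'
```

```text
clock: 31.9
position: [653.3, 76.7, 137.4]
tool_rot: [3.133, 0.236, -0.0]
force: [0.5, -0.5, -0.0]
width: 29.2
gripper_force: 29.9
```

```bash
python3 -m handwheel '[[[0,0,0.003,0,-1],[-0.003,0,0.006,0,-1],[-0.006,0,0.009,0,-1],[-0.006,0,0.009,0,-1]]]'
python3 -m handwheel '[[[-0.003,0,0.003,0,-1],[-0.006,0,0.006,0,-1],[-0.008,0,0.008,0,-1],[-0.008,0,0.008,0,-1]]]'
```

```text
clock: 32.23
position: [651.7, 76.7, 136.1]
tool_rot: [-3.132, -0.236, -0.006]
force: [-1.9, 1.0, 9.1]
width: 29.5
gripper_force: 30.0
clock: 32.57
position: [649.7, 76.7, 134.8]
tool_rot: [-3.132, -0.236, -0.014]
force: [-2.0, 3.4, 16.9]
width: 29.1
gripper_force: 30.0
```

```bash
python3 -m handwheel '[[[-0.004,0,0.002,0,-1],[-0.008,0,0.005,0,-1],[-0.012,0,0.007,0,-1],[-0.012,0,0.007,0,-1]]]'
python3 -m handwheel '[[[-0.004,0,0.002,0,-1],[-0.008,0,0.004,0,-1],[-0.012,0,0.006,0,-1],[-0.012,0,0.006,0,-1]]]'
python3 w2.py|grep -v '^-\?0'
```

```text
clock: 32.9
position: [645.9, 75.6, 133.1]
tool_rot: [-3.132, -0.235, -0.023]
force: [0.2, 3.4, 19.3]
width: 28.9
gripper_force: 30.1
clock: 33.23
position: [640.8, 74.0, 131.1]
tool_rot: [3.132, 0.235, 0.026]
force: [1.1, 0.4, 21.6]
width: 28.8
gripper_force: 30.1
[  77    9   41   71 2017] [[114, 9], [93, 15], [80, 31], [77, 53], [88, 79], [99, 72], [111, 57], [117, 29]]
[  153   142   201   120 12743] [[153, 170], [155, 222], [206, 226], [194, 252], [194, 261], [215, 261], [226, 219], [229, 238], [225, 261], [275, 260], [271, 202], [274, 222], [279, 218], [288, 260], [308, 261], [309, 252], [297, 226], [333, 228], [353, 198], [345, 193], [303, 190], [306, 175], [303, 155], [300, 188], [297, 190], [295, 186], [294, 189], [278, 187], [281, 168], [234, 169], [228, 176], [207, 174], [205, 142], [196, 174]]
[ 41 213  55  49 509] [[41, 219], [84, 231], [79, 261], [84, 231], [95, 224], [57, 213]]
```

```bash
python3 -m handwheel '[[[-0.004,0,0.003,0,-1],[-0.008,0,0.006,0,-1],[-0.012,0,0.008,0,-1],[-0.012,0,0.008,0,-1]]]'
python3 w2.py|grep '^\[  15'
```

```text
clock: 33.62
position: [636.9, 73.1, 129.4]
tool_rot: [3.131, 0.235, 0.034]
force: [0.8, 2.1, 27.3]
width: 28.9
gripper_force: 30.2
[  153   139   201   123 12805] [[153, 170], [154, 222], [206, 226], [193, 254], [194, 261], [215, 261], [226, 219], [229, 224], [227, 260], [275, 259], [271, 202], [274, 222], [279, 218], [288, 260], [308, 261], [309, 252], [297, 226], [333, 228], [353, 198], [345, 193], [302, 190], [304, 155], [296, 190], [294, 186], [293, 189], [278, 186], [281, 168], [232, 169], [228, 176], [206, 174], [204, 139], [198, 152], [196, 173]]
```

Tilt is stable while the force grows, so the back is flush on the screen. I lift along the normal.

```bash
python3 -m handwheel '[[[0.002,0,-0.02,0,-1],[-0.016,-0.002,-0.06,0,-1],[-0.04,-0.004,-0.12,0,-1],[-0.064,-0.007,-0.18,0,-1],[-0.084,-0.009,-0.226,0,-1],[-0.084,-0.009,-0.228,0,-1],[-0.084,-0.009,-0.228,0,-1],[-0.084,-0.009,-0.228,0,-1],[-0.084,-0.009,-0.228,0,-1]]]'
python3 w2.py|grep -E '^\[  1|^0'; python3 w3.py 40|tail -6; python3 - <<'E'
from h import *
w=cap("wrist");w["cam"]=cam(w);hsv=cv2.cvtColor(w["frame"],cv2.COLOR_RGB2HSV)
R=cv2.Rodrigues(np.array([0,0,.094]))[0]@cv2.Rodrigues(np.array([0,-.384,0]))[0]
for q in((66,32,9),(66,-32,9),(0,0,9),(-66,32,9)): print("phone pred",proj(w,np.array([657,77,90])+R@np.array(q)).round())
b,ce,st=blob(hsv[...,2]<60,proj(w,np.array([657,77,90])+R@np.array([40,0,9])));a=cv2.approxPolyDP(max(cv2.findContours(b,0,1)[0],key=cv2.contourArea),3,True)[:,0].tolist();print(st,a)
s=cap("scene");s["cam"]=cam(s);hs=cv2.cvtColor(s["frame"],cv2.COLOR_RGB2HSV)
for q in((66,32,9),(66,-32,9),(-66,32,9),(-66,-32,9)): print("sc",proj(s,np.array([657,77,90])+R@np.array(q)).round(1))
b,ce,st=blob(hs[...,2]<60,proj(s,np.array([657,77,90])+R@np.array([0,0,9])));print(st,ce,cv2.approxPolyDP(max(cv2.findContours(b,0,1)[0],key=cv2.contourArea),2,True)[:,0].tolist())
f0=np.load("pics/s7.npy");h0=cv2.cvtColor(f0,cv2.COLOR_RGB2HSV);b,ce,st=blob(h0[...,2]<60,ce);print("before",st,ce)
E
```

```text
clock: 34.42
position: [585.5, 71.2, 229.9]
tool_rot: [-3.132, -0.235, 0.006]
force: [0.4, -0.5, -1.1]
width: 29.0
gripper_force: 30.0
0.0 [155 197] [159 237] [347 197] [344 237] [229 175] [274 175]
0.2 [153 190] [159 228] [350 190] [344 228] [228 169] [274 169]
0.4 [150 185] [159 219] [352 185] [344 219] [227 165] [275 165]
0.6 [147 181] [158 210] [355 181] [345 210] [226 164] [276 164]
[  154   167   200    95 12216] [[154, 171], [155, 223], [205, 228], [194, 252], [194, 261], [215, 261], [224, 222], [227, 219], [228, 224], [230, 217], [234, 226], [232, 240], [229, 243], [228, 240], [226, 260], [269, 261], [276, 255], [269, 228], [269, 200], [274, 210], [274, 221], [279, 219], [288, 260], [308, 261], [309, 252], [298, 228], [333, 230], [353, 199], [352, 195], [279, 189], [281, 167], [231, 170], [229, 177]]
3 15 0.0 [159 194] [157 240] [349 198] [341 233] [229 176] [273 173]
3 15 0.1 [158 189] [157 235] [350 195] [341 228] [228 174] [273 169]
3 15 0.2 [157 185] [157 231] [351 193] [341 222] [228 172] [274 165]
3 15 0.3 [155 181] [158 227] [353 190] [341 217] [227 170] [274 162]
3 15 0.4 [154 178] [157 223] [354 189] [341 212] [227 169] [275 159]
3 15 0.5 [152 175] [157 219] [355 187] [342 207] [226 168] [275 156]
phone pred [224.  42.]
phone pred [298.  46.]
phone pred [256. 117.]
phone pred [224. 172.]
[ 228   39   69  130 7723] [[228, 39], [228, 165], [279, 168], [296, 43]]
sc [311.3 176.5]
sc [304.1 186.1]
sc [275.6 181.1]
sc [267.4 190.4]
[273 179  37  11 222] [290.59459459 183.97747748] [[309, 179], [281, 181], [273, 189], [303, 186]]
before [273 179  37  11 221] [290.74660633 183.97737557]
```

Phone mask unchanged. The rotor tilt comes out at about 0.3–0.36, and its back is near board (-14, 1, 121) mm. One small trim to the centre, then settle.

```bash
python3 -m handwheel '[[[0.01,0,-0.012,0.01,-1],[0.02,0,-0.024,0.01,-1],[0.02,0,-0.024,0.01,-1],[0.02,0,-0.024,0.01,-1],[0.02,0,-0.024,0.01,-1],[0.02,0,-0.024,0.01,-1]]]'
python3 - <<'E'
from h import *
s=cap("scene");s["cam"]=cam(s);p=bot.sense();print(p["position"],p["width"],p["gripper_force"])
piv=p["position"]+[0,0,5];hsv=cv2.cvtColor(s["frame"],cv2.COLOR_RGB2HSV)
Z=cv2.Rodrigues(np.array([0,0,.10]))[0];O=np.array([657,77,90.]);B=cv2.Rodrigues(np.array([0,0,.094]))[0]@cv2.Rodrigues(np.array([0,-.384,0]))[0]
for t in(0.,.2,.3,.384,.5):
    R=Z@cv2.Rodrigues(np.array([0,-t,0.]))[0];P=lambda q:piv+R@(np.array(q)-[0,0,40.])
    print(t,"board",(B.T@(P((0,0,0))-O)).round(),*[(proj(s,P(q))+[1.3,1.9]).round(1) for q in((-66,15,9),(-66,-15,9),(-15,-66,9),(15,-66,9),(15,66,9))])
u,v=proj(s,piv).astype(int);m=((hsv[...,1]<70)&(hsv[...,2]<190)).astype(np.uint8);m[:v]=0
b,ce,st=blob(m.astype(bool),proj(s,piv-[0,0,25]));print(st,cv2.approxPolyDP(max(cv2.findContours(b,0,1)[0],key=cv2.contourArea),1.2,True)[:,0].tolist())
E
```

```text
clock: 35.12
position: [596.1, 72.7, 244.3]
tool_rot: [-3.134, -0.223, 0.001]
force: [0.2, -0.0, -0.5]
width: 29.2
gripper_force: 30.0
[596.04995463  72.68139943 244.20808816] 28.913039921283797 29.966412851790665
0.0 board [-12.   1. 133.] [257.7 142.1] [253.4 145.8] [261.  155.7] [270.2 157.7] [287.4 140.5]
0.2 board [ -4.   1. 131.] [259.8 146.1] [255.6 149.8] [262.9 156.9] [272. 157.] [289.2 139.8]
0.3 board [ -0.   1. 131.] [261.1 147.9] [256.9 151.7] [264.  157.3] [272.8 156.5] [289.9 139.3]
0.384 board [  3.   2. 130.] [262.3 149.4] [258.2 153.2] [264.8 157.6] [273.5 156. ] [290.6 138.8]
0.5 board [  8.   2. 131.] [264.2 151.3] [260.1 155.2] [266.1 157.9] [274.3 155.3] [291.3 138.1]
[260 136  31  22 265] [[263, 157], [270, 154], [274, 150], [281, 148], [290, 138], [281, 137], [278, 139], [277, 136], [267, 136], [271, 146], [260, 150], [267, 148], [272, 149]]
```

The scene mask agrees with a tilt of about 0.38: the leftmost far-blade pixel is at 260 and the -y blade corners are at (263,157) and (270,154). The rotor's back sits near board (3, 2, 130) mm. Handing in.

```bash
python3 -c "
from station import workorder
print(workorder.close_job())"
```

```text
the job is handed in; nothing more can be done
None
```

The job is handed in at about 35 s of the 59 s limit: the phone lies released on the silver stand, and by my measurements the gripper holds the rotor centred about 12 cm over the screen, back square to it and stub up the slope; no verdict was returned.

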